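# Unclamp the lock plate and turn it over the rail of its fixture

## Task

Free the lock backing plate on the turn-over fixture: pull the red-handled hook clamp up against its spring and twist it into its rest notch, so that it stays up when you let go. Then lever the plate up against the centre rail by its overhanging edge and turn it over the rail like the page of a book, lowering it rather than letting it slam, so that it ends blue face up, flat on the other seat and pushed home against the rail with the same edge as before. Leave the clamp parked and the loose things on the bench alone.

Things in the scene. Friction and masses are not known exactly. Their poses are not given: they have to be found in the camera images.
- fixture: Turn-over fixture, fixed: green foot under a dark tooling plate (x -62 to 62, y -80 to 80 mm; underside 88, top 108 mm above the bench) with a seat on either side of a steel centre rail. Origin: centre of the foot's underside, on the bench; x along the rail, away from the robot, y left, z up.
- rail_top (a point): Middle of the centre rail's top. The rail runs along the fixture's x, is 116 mm long, 16 mm wide (y -8 to 8 mm) and stands 14 mm above the seats. Its two side faces are the walls that a plate's edge lies against.
- right_seat (a point): Centre of the right seat's surface, 108 mm above the bench, fixture y = -56 mm: here the plate lies at the start. Brass end stops, 5 mm high, at x = +-53 mm leave the plate 3 mm play at either end, on both seats. The plate overhangs the tooling plate by 24 mm on the side away from the rail, with free air below.
- left_seat (a point): Centre of the left seat's surface, fixture y = +56 mm, 108 mm above the bench: the empty seat, a mirror image of the right one but without a clamp; the plate must end here.
- plate: Lock backing plate, 100 mm (x, along the rail) by 96 mm (y, across) by 8 mm thick, 0.15 to 0.27 kg, loose, with six small holes. Bare metal on its +z face, blue on its -z face. Origin: its middle. At the start it lies blue face down on the right seat, its +y edge against the rail, its x and y along the fixture's; the clamp holds it down. Turned over, its z points down, its origin is 112 mm above the bench and 56 mm left of the rail's middle.
- datum_edge (a point): Middle of the plate's edge that lies against the rail (plate frame 0, 48, 0 mm); the same edge must lie against the rail's left side at the end.
- outer_edge (a point): Middle of the plate's opposite, overhanging edge (plate frame 0, -48, 0 mm).
- clamp_grip (a point): Centre of the clamp's red wing grip, on the clamp's upright axis: 36 mm long, 10 mm thick, 18 mm high. At the start it stands 140 mm above the bench and its length lies along the fixture's x. Below it a steel toe, 7 mm wide and 6 mm thick, reaches 27 mm from the axis towards the plate, along the wing's length, and presses on the plate's far end. The collar round the axis (radius 15 mm) ends 3 mm below the wing at the start.
- clamp_lift (a joint): Lift of the clamp, in m: 0 pressing on the plate, 0.017 fully pulled up. A spring pulls it down with 6 N at 0 and 11 N when lifted 14 mm. To turn, it must be lifted over 12 mm; in the rest notch it stands at 0.009.
- clamp_turn (a joint): Turn of the clamp, in rad, anticlockwise from above: 0 as it stands clamping, 1.31 over the rest notch, 1.36 at its end. The collar blocks the turn unless the clamp is lifted; a 3 mm ridge keeps it in the notch.
- pliers: Pliers with red handles, 173 mm long, 13 mm high, loose on the bench left of the fixture, with origin on the bench.
- padlock: Brass padlock, 69 x 45 x 19 mm, loose on the bench at the left behind the fixture, with origin on the bench.
- lock_cylinder: Brass lock cylinder, 43 x 28 x 47 mm, standing loose at the left behind the fixture, with origin on the bench.
- marker: White and green marker pen, 135 mm long, 16 mm thick, loose on the bench right of the fixture, with origin on the bench.

How it is judged:
By the outcome, as a careful person would: the job done as asked, in the order asked, and still so for the second after the job is handed in, with the robot touching nothing.
It also fails if it takes over 54 s, if anything falls off the work surface, if the arm or the gripper's body presses on something with over 40 N, if the wrist force passes 120 N, or if a joint passes its speed limit or range.

## Robot

A 6-joint arm with a two-finger parallel gripper is mounted at the origin on a cart in front of the work surface, level with it; the furniture and walls round the work are solid. World frame = base frame: x ahead of the robot, y to its left, z up, the work surface at z = 0. Lengths are in m, angles in rad, forces in N, time in s.
With the tool pointing down it reaches from about 0.3 to 0.775 m from the base axis. Payload 14.6 kg.
Tool frame: the origin (TCP) lies midway between the tips of the shut fingers; the grasp point (between the pads) lies 19 mm behind it (grasp_offset is the distance from the TCP to the grasp point, in m); z points along the fingers, y is the line along which they close (so a half turn about z gives the same grasp; the last joint's range is limited). The gripper opens to 94 mm and grips with 3 to 60 N. Pads are 16 mm wide; open, the fingers measure 119 mm over their backs; the gripper's body (75 mm by 177 mm) begins 78 mm behind the grasp point.
Start: joints at [1.056, 0.3, 1.521, -0, 1.321, -0.067], TCP at [0.238, 0.496, 0.181] pointing down, gripper open.
Joint ranges: [-3.03, 3.03], [-0.79, 2.21], [0.23, 2.52], [-1.04, 4.18], [0, 3.07], [-2.55, 2.55]. Speed limits (rad/s): [2.22, 2.22, 2.57, 3.14, 3.14, 3.14].

## Interface

Orientations are given as [roll, pitch, yaw] about the fixed x, y, z axes, in that order (R = Rz(yaw) Ry(pitch) Rx(roll)).
In Python, from station import * gives the robot as it stands. The module is installed in compiled form; this text tells all that it offers.
- The arm moves only by the tool send_rows, never from a script. Its argument "rows" is a list of rows, each an object of numbers: "dx", "dy", "dz": the shift along the tool's x, y, z in mm; "roll": the turn about the tool's z in degrees; "jaw": the closure, from -1 (fully open) to 1 (shut). In form: [{"dx": .., "dy": .., "dz": .., "roll": .., "jaw": ..}, ...]. A call has 1 to 12 rows; each row shifts and turns the commanded pose from where the row before left it, along the tool's axes as they then stand; what a row does not reach is not made up. A row lasts 1/12 s, in which the tool goes at most 41.7 mm and 7.16 degrees, less where a joint would pass 70% of its speed; a pose out of reach is approached as far as the arm can. A call is refused whole if a number of a shift passes 41.7 or a number of a turn 7.16, either way. A call with a gripper value outside its range is refused whole. The fingers move at their own pace and stop on an object; "force" is the grip in N (left out, the last holds). Time passes only in rows, so rows that do not move let the fingers close. It gives the time, the measured TCP pose, the force, the opening and the grip force at its end, in the units of the state.
- get_obs(): the state, without advancing time (a new reading comes with each control period).
- camera(name): name is "side" or "top" or "wrist"; returns a dict with "frame" (400x640x3 uint8, red, green, blue), "z_map" (400x640 float32, m along the optical axis (not along the pixel's ray), 0 where there is no reading), "camera_matrix" (3x3 intrinsics, pixels), "D" ([k1, k2, p1, p2, k3] as OpenCV has them; the pictures are not rectified), "rvec" (rotation vector, rad) and "tvec" (3), from world to camera coordinates, as OpenCV has them. Camera axes: x right, y down, z forward; pixel columns grow to the right and rows downward; lengths in m; the calibration is good to about 2 mm. A picture is of the moment at which its call begins.
- hand_in(): hands the job in; it is judged then, once.
The state is a dict: "time_s": time; "qpos": joint angles; "joint_vel": joint speeds; "tau": joint torques, N m; "ee_pos": TCP position; "eef_rot": TCP orientation; "force": force on the tool from outside, world axes, zero at the start; "moment": the same for the moment, N m; "grip_width": finger opening in m; "grip_force": force on a finger pad.
Only numpy, scipy, OpenCV 4.12 (cv2) and the standard library are available. Lean on these libraries where they do the work, as an engineer would, in place of code of your own. Each camera call takes 0.05 s, during which the arm holds its last target. There are 200 camera calls.

## Working session

There is one attempt and no reset: what is moved stays moved. The work goes in short steps, Python scripts to look and compute and a tool call to move; the robot and the scene stay as the last step left them, time stands still between calls to the robot, and variables do not carry over. Pictures are saved under pics/ and viewed, at most 10 in all, crops included, and the job is handed in when it is done.

Besides the shell and the picture viewer there is one more tool, called after "Emit:" as name(argument=value, ...) on one line, values as JSON. send_rows: Moves the arm, as the interface text tells. Its arguments: {"type":"object","properties":{"rows":{"type":"array"},"force":{"type":"number"}},"required":["rows"]}

```bash
mkdir -p pics; python3 - <<'E'
from station import *
import cv2,numpy as np
o=get_obs(); print({k:np.round(v,3).tolist() for k,v in o.items()})
ims=[]
for n in("side","top"):
    c=camera(n); np.savez(n+"0.npz",**c); ims.append(c["frame"])
    R=cv2.Rodrigues(np.array(c["rvec"],float))[0]; print(n,(-R.T@np.array(c["tvec"]).ravel()).round(3),R[2].round(2))
im=np.vstack(ims)[:,:,::-1]
cv2.imwrite("pics/a.png",cv2.resize(im,(480,600),interpolation=cv2.INTER_AREA))
cv2.imwrite("pics/top.png",ims[1][:,:,::-1])
E
```

```text
{'time_s': 0.0, 'qpos': [1.056, 0.3, 1.522, -0.0, 1.321, -0.067], 'joint_vel': [0.001, -0.0, 0.002, 0.0, 0.001, -0.001], 'tau': [0.001, -53.178, -35.276, 0.071, 0.024, -0.0], 'ee_pos': [0.238, 0.495, 0.18], 'eef_rot': [-3.14, -0.0, 2.694], 'force': [0.44, -0.048, -0.839], 'moment': [0.022, 0.025, 0.067], 'grip_force': 0.0, 'grip_width': 0.094}
side [ 0.338 -0.225  0.884] [ 0.12  0.52 -0.84]
top [0.296 0.282 0.957] [ 0.17 -0.03 -0.98]
```

View pics/a.png

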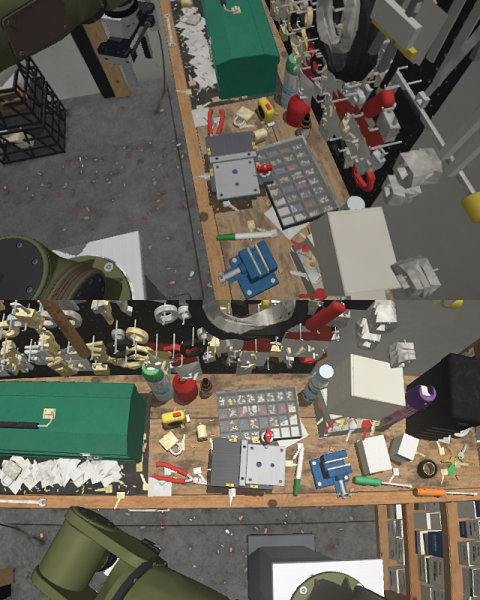

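View pics/top.png

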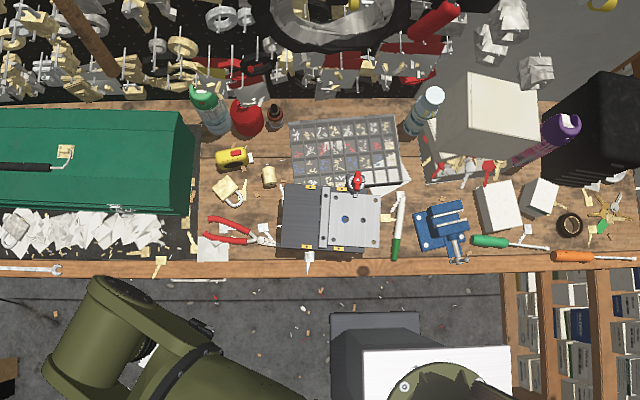

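The side view shows the fixture with its plate and the red clamp around (235,165) in the halved image. The top view shows dark seat and rail around (300,215), bare plate around (352,220), and red clamp grip at (358,181). Next I measure with the depth map.

```bash
cat > h.py <<'E'
import cv2,numpy as np
def world(c):
    """world xyz per pixel from z_map"""
    K=np.array(c["camera_matrix"],float);D=np.array(c["D"],float).ravel()
    R=cv2.Rodrigues(np.array(c["rvec"],float).ravel())[0];t=np.array(c["tvec"],float).ravel()
    h,w=c["z_map"].shape
    u,v=np.meshgrid(np.arange(w),np.arange(h))
    n=cv2.undistortPoints(np.stack([u,v],-1).reshape(-1,1,2).astype(float),K,D).reshape(-1,2)
    P=np.c_[n,np.ones(len(n))]*c["z_map"].reshape(-1,1)
    return ((P-t)@R).reshape(h,w,3)
def ray(c,uv,z):
    K=np.array(c["camera_matrix"],float);D=np.array(c["D"],float).ravel()
    R=cv2.Rodrigues(np.array(c["rvec"],float).ravel())[0];t=np.array(c["tvec"],float).ravel()
    n=cv2.undistortPoints(np.array(uv,float).reshape(-1,1,2),K,D).reshape(-1,2)
    d=np.c_[n,np.ones(len(n))]@R; o=-R.T@t
    return o+d*((z-o[2])/d[:,2])[:,None]
def red(f): 
    h=cv2.cvtColor(f,cv2.COLOR_RGB2HSV); return ((h[...,0]<8)|(h[...,0]>172))&(h[...,1]>150)&(h[...,2]>80)
E
python3 - <<'E'
from h import *
for n in("side","top"):
    c=dict(np.load(n+"0.npz")); W=world(c)
    ok=(W[...,0]>.3)&(W[...,0]<.8)&(W[...,1]>-.1)&(W[...,1]<.5)
    m=ok&(W[...,2]>.085)&(W[...,2]<.128)
    k,lab,st,_=cv2.connectedComponentsWithStats(m.astype(np.uint8))
    for i in range(1,k):
        if st[i,4]<150: continue
        mm=lab==i;p=W[mm]; print(n,"slab",st[i],p.min(0).round(3),p.max(0).round(3))
        g=mm&(c["frame"].min(2)>120)
        q=W[g]; 
        if len(q)>200:
            print(" bright",cv2.minAreaRect((q[:,:2]*1000).astype(np.float32)),np.median(q[:,2]))
        print(" all",cv2.minAreaRect((p[:,:2]*1000).astype(np.float32)),np.percentile(p[:,2],[5,25,50,75,95]).round(3))
    r=red(c["frame"])&ok&(W[...,2]>.11)&(W[...,2]<.17)
    q=W[r]
    print(" red",len(q),cv2.minAreaRect((q[:,:2]*1000).astype(np.float32)),q.min(0).round(3),q.max(0).round(3))
    cr={"side":(250,160,130,130),"top":(265,165,130,100)}[n]
    x,y,w,h=cr
    cv2.imwrite(f"pics/crop_{n}.png",cv2.resize(c["frame"][y:y+h,x:x+w,::-1],None,fx=4,fy=4,interpolation=cv2.INTER_CUBIC))
a,b=cv2.imread("pics/crop_side.png"),cv2.imread("pics/crop_top.png")
b=cv2.copyMakeBorder(b,0,a.shape[0]-b.shape[0],0,0,0)
cv2.imwrite("pics/crops.png",cv2.resize(np.hstack([a,b]),None,fx=.76,fy=.76))
E
```

```text
side slab [378 100  21  22 293] [0.615 0.435 0.085] [0.649 0.477 0.128]
 all ((627.4027099609375, 451.48345947265625), (18.182357788085938, 51.855133056640625), 38.43960189819336) [0.087 0.097 0.107 0.118 0.126]
side slab [386 123  27  23 294] [0.615 0.344 0.085] [0.661 0.426 0.128]
 all ((638.5828247070312, 383.5044250488281), (35.37126922607422, 78.90265655517578), 21.710878372192383) [0.086 0.088 0.092 0.098 0.113]
side slab [ 274  174   91   93 5832] [0.348 0.133 0.088] [0.499 0.326 0.128]
 bright ((425.6258544921875, 228.2783966064453), (189.9487762451172, 134.070556640625), 89.24869537353516) 0.116595394671485
 all ((427.8450012207031, 228.33734130859375), (187.30575561523438, 149.63534545898438), 85.60501861572266) [0.107 0.109 0.115 0.117 0.122]
side slab [460 222  38  56 439] [0.682 0.035 0.085] [0.695 0.161 0.128]
 all ((688.68505859375, 98.2442626953125), (12.782917022705078, 125.98271942138672), 0.09843256324529648) [0.088 0.097 0.105 0.115 0.126]
side slab [406 312  16  31 204] [ 0.527 -0.031  0.085] [0.539 0.011 0.121]
 all ((532.70703125, -10.068029403686523), (11.4675
[... 1936 characters left out ...]
625, 226.15826416015625), (185.89935302734375, 150.21356201171875), 85.64049530029297) [0.107 0.109 0.114 0.117 0.122]
top slab [429 199  35  19 407] [ 0.414 -0.038  0.085] [0.45  0.029 0.098]
 all ((431.8550720214844, -4.261302947998047), (24.980627059936523, 65.46916961669922), 12.140448570251465) [0.089 0.092 0.093 0.095 0.096]
top slab [435 218  35  29 498] [ 0.357 -0.045  0.085] [0.411 0.02  0.104]
 all ((380.71527099609375, -15.840320587158203), (49.534942626953125, 65.42384338378906), 11.864226341247559) [0.087 0.095 0.098 0.1   0.101]
 red 113 ((560.5682983398438, 285.4659118652344), (292.69049072265625, 29.995521545410156), 51.828189849853516) [0.46  0.173 0.11 ] [0.644 0.406 0.153]
```

View pics/crops.png

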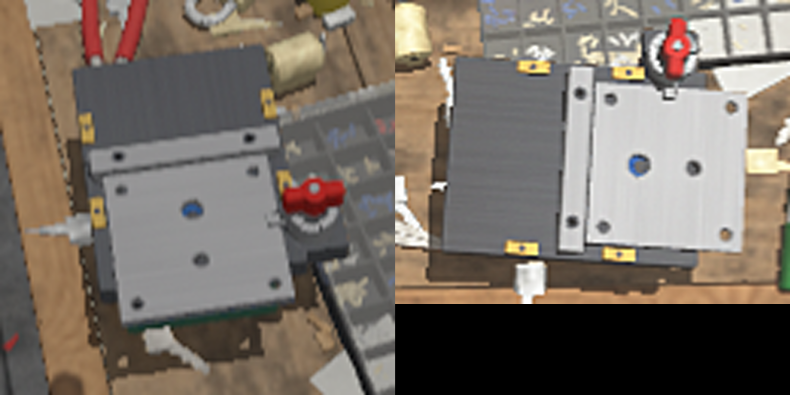

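The crops show: plate corners (596,80),(747,94),(742,250),(585,243) in the top crop and (104,185),(268,155),(295,298),(125,322) in the side crop; rail end corners (570,67),(592,68),(583,251),(559,249); red wing at (677,48) top and (314,195) side.

```bash
python3 - <<'E'
from h import *
T=dict(np.load("top0.npz"));S=dict(np.load("side0.npz"))
t=lambda p:np.array([[265+(u-395)/3.04,165+v/3.04] for u,v in p]); s=lambda p:np.array([[250+u/3.04,160+v/3.04] for u,v in p])
for nm,c,P in(("top",T,t([(596,80),(747,94),(742,250),(585,243)])),("side",S,s([(104,185),(268,155),(295,298),(125,322)]))):
    q=ray(c,P,.116)[:,:2]*1000; print(nm,"plate",q.round(1).tolist(),q.mean(0).round(1))
    for i in range(4): d=q[(i+1)%4]-q[i]; print(np.linalg.norm(d).round(1),np.degrees(np.arctan2(d[1],d[0])).round(1))
q=ray(T,t([(570,67),(592,68),(583,251),(559,249)]),.122)[:,:2]*1000
print("rail",q.round(1).tolist(),q.mean(0).round(1))
for nm,c in(("top",T),("side",S)):
    W=world(c)
    r=red(c["frame"])&(np.hypot(W[...,0]-.485,W[...,1]-.175)<.05)&(W[...,2]>.1)
    ys,xs=np.nonzero(r);q=W[r]; print(nm,len(q),"wing ray at .149",(ray(c,[xs.mean(),ys.mean()],.147)*1000).round(1),(q.mean(0)*1000).round(1),cv2.minAreaRect((q[:,:2]*1000).astype(np.float32)))
    # rail by height
    m=(W[...,2]>.1195)&(W[...,2]<.126)&(W[...,0]<.495)&(W[...,0]>.34)&(W[...,1]>.13)&(W[...,1]<.33)
    k,l,st,_=cv2.connectedComponentsWithStats(m.astype(np.uint8));i=1+st[1:,4].argmax();print("rail",cv2.minAreaRect((W[l==i][:,:2]*1000).astype(np.float32)))
E
```

```text
top plate [[462.6, 225.6], [452.9, 130.8], [355.2, 137.6], [360.9, 234.4]] [407.9 182.1]
95.3 -95.9
97.9 176.0
96.9 86.6
102.1 -5.0
side plate [[364.4, 229.9], [465.1, 226.8], [456.3, 130.4], [358.9, 138.9]] [411.2 181.5]
100.7 -1.7
96.8 -95.2
97.7 175.0
91.2 86.6
rail [[469.8, 242.0], [469.0, 228.3], [355.6, 236.1], [357.0, 250.6]] [412.8 239.3]
top 96 wing ray at .149 [[477.3 179.6 147. ]] [476.8 179.9 149.3] ((477.17584228515625, 179.8157196044922), (33.94700622558594, 14.443427085876465), 11.825939178466797)
rail ((413.7772521972656, 239.80429077148438), (15.918097496032715, 115.60115814208984), 85.48113250732422)
side 158 wing ray at .149 [[477.8 175.9 147. ]] [478.3 177.3 144.3] ((478.9053955078125, 179.12237548828125), (33.802974700927734, 14.47783088684082), 8.968448638916016)
rail ((415.6785888671875, 241.3564910888672), (17.833892822265625, 115.34315490722656), 85.50704956054688)
```

Emit:
send_rows(rows=[{"dx": -32, "dy": -16.5, "dz": -6, "roll": 0, "jaw": -1}, {"dx": -32, "dy": -16.5, "dz": -6}, {"dx": -32, "dy": -16.5, "dz": -6}, {"dx": -32, "dy": -16.5, "dz": -6}, {"dx": -32, "dy": -16.5, "dz": -6}, {"dx": -32, "dy": -16.5, "dz": -6}, {"dx": -32, "dy": -16.5, "dz": -6}, {"dx": -32, "dy": -16.5, "dz": -6}, {"dx": -32, "dy": -16.5, "dz": -6}, {"dx": -32, "dy": -16.5, "dz": -6}, {"dx": -32, "dy": -16.5, "dz": 0}])

```text
invalid input at $.rows[1]: expected keys dx, dy, dz, roll, jaw
```

Emit:
send_rows(rows=[{"roll": 7}, {"roll": 7}, {"roll": 7}, {"roll": 7}, {"roll": 7}, {"roll": 7}, {"roll": 7}, {"roll": 7}, {"roll": 7}, {"roll": 7}, {"roll": 7}, {"roll": 7}])

```text
invalid input at $.rows[0]: expected keys dx, dy, dz, roll, jaw
```

Emit:
send_rows(rows=[{"roll": 7}, {"roll": 7}, {"roll": 7}, {"roll": 7}, {"roll": 7}, {"roll": 7}, {"roll": 7}, {"roll": 7}, {"roll": 7}, {"roll": 7}, {"roll": 4.8}, {"roll": 0}])

```text
invalid input at $.rows[0]: expected keys dx, dy, dz, roll, jaw
```

Emit:
send_rows(rows=[{"dx": -32, "dy": -16.5, "dz": -6, "roll": 0, "jaw": 0.15}, {"dx": -32, "dy": -16.5, "dz": -6, "roll": 0, "jaw": 0.15}, {"dx": -32, "dy": -16.5, "dz": -6, "roll": 0, "jaw": 0.15}, {"dx": -32, "dy": -16.5, "dz": -6, "roll": 0, "jaw": 0.15}, {"dx": -32, "dy": -16.5, "dz": -6, "roll": 0, "jaw": 0.15}, {"dx": -32, "dy": -16.5, "dz": -6, "roll": 0, "jaw": 0.15}, {"dx": -32, "dy": -16.5, "dz": -6, "roll": 0, "jaw": 0.15}, {"dx": -32, "dy": -16.5, "dz": -6, "roll": 0, "jaw": 0.15}, {"dx": -32, "dy": -16.5, "dz": -6, "roll": 0, "jaw": 0.15}, {"dx": -32, "dy": -16.5, "dz": -6, "roll": 0, "jaw": 0.15}, {"dx": -32, "dy": -16.5, "dz": 0, "roll": 0, "jaw": 0.15}])

```text
time_s: 1.02
ee_pos: [0.4779, 0.1782, 0.2418]
eef_rot: [3.141, 0.001, 2.694]
force: [0.9, 0.8, -0.3]
grip_width: 0.04
grip_force: 0.0
```

Emit:
send_rows(rows=[{"dx": 0, "dy": 0, "dz": 0, "roll": 7, "jaw": 0.15}, {"dx": 0, "dy": 0, "dz": 0, "roll": 7, "jaw": 0.15}, {"dx": 0, "dy": 0, "dz": 0, "roll": 7, "jaw": 0.15}, {"dx": 0, "dy": 0, "dz": 0, "roll": 7, "jaw": 0.15}, {"dx": 0, "dy": 0, "dz": 0, "roll": 7, "jaw": 0.15}, {"dx": 0, "dy": 0, "dz": 0, "roll": 7, "jaw": 0.15}, {"dx": 0, "dy": 0, "dz": 0, "roll": 7, "jaw": 0.15}, {"dx": 0, "dy": 0, "dz": 0, "roll": 7, "jaw": 0.15}, {"dx": 0, "dy": 0, "dz": 0, "roll": 7, "jaw": 0.15}, {"dx": 0, "dy": 0, "dz": 0, "roll": 7, "jaw": 0.15}, {"dx": 0, "dy": 0, "dz": 0, "roll": 7, "jaw": 0.15}, {"dx": 0, "dy": 0, "dz": 0, "roll": 7, "jaw": 0.15}])

```text
time_s: 2.02
ee_pos: [0.4767, 0.1797, 0.2404]
eef_rot: [-3.141, 0.0, 1.222]
force: [-0.0, 1.2, -0.4]
grip_width: 0.0398
grip_force: 0.0
```

Emit:
send_rows(rows=[{"dx": 0, "dy": 0, "dz": 0, "roll": 7, "jaw": 0.15}, {"dx": 0, "dy": 0, "dz": 0, "roll": 7, "jaw": 0.15}, {"dx": 0, "dy": 0, "dz": 0, "roll": 7, "jaw": 0.15}, {"dx": 0, "dy": 0, "dz": 0, "roll": 7, "jaw": 0.15}, {"dx": 0, "dy": 0, "dz": 0, "roll": 7, "jaw": 0.15}, {"dx": 0, "dy": 0, "dz": 0, "roll": 7, "jaw": 0.15}, {"dx": 0, "dy": 0, "dz": 0, "roll": 7, "jaw": 0.15}, {"dx": 0, "dy": 0, "dz": 0, "roll": 7, "jaw": 0.15}, {"dx": 0, "dy": 0, "dz": 0, "roll": 7, "jaw": 0.15}, {"dx": 0, "dy": 0, "dz": 0, "roll": 7, "jaw": 0.15}, {"dx": 0, "dy": 0, "dz": 0, "roll": 4.8, "jaw": 0.15}, {"dx": 0, "dy": 0, "dz": 0, "roll": 0, "jaw": 0.15}])

```text
time_s: 3.02
ee_pos: [0.4767, 0.1797, 0.2405]
eef_rot: [3.141, 0.001, -0.082]
force: [0.8, -0.1, -0.7]
grip_width: 0.0401
grip_force: 0.0
```

```bash
python3 - <<'E'
from station import *
from h import *
o=get_obs(); print(o["time_s"],o["ee_pos"],o["eef_rot"],o["qpos"],o["force"])
c=camera("wrist"); np.savez("w1.npz",**c)
W=world(c)
r=red(c["frame"])&(np.hypot(W[...,0]-.478,W[...,1]-.178)<.05)&(W[...,2]>.1)
q=W[r]; print(len(q))
if len(q):
    print(cv2.minAreaRect((q[:,:2]*1000).astype(np.float32)),q.mean(0),q.max(0))
m=(W[...,2]>.119)&(W[...,2]<.126)&(W[...,0]<.495)&(W[...,0]>.34)&(W[...,1]>.215)&(W[...,1]<.27)
print("rail",m.sum(),cv2.minAreaRect((W[m][:,:2]*1000).astype(np.float32)))
cv2.imwrite("pics/w1.png",c["frame"][:,:,::-1])
E
```

```text
3.0167 [0.47671661 0.17969224 0.2404613 ] [ 3.14135171e+00  5.74294836e-04 -8.18190553e-02] [ 2.88574779e-01  1.68329295e-01  1.54398246e+00 -1.68824373e-05
  1.42990346e+00  1.94119247e+00] [ 0.80225147 -0.08356141 -0.71943214]
401
((479.66741943359375, 179.37718200683594), (14.321669578552246, 33.28831100463867), 86.53211975097656) [0.48120442 0.17950649 0.14731694] [0.49635265 0.18666105 0.15037754]
rail 702 ((446.91754150390625, 238.12281799316406), (16.145296096801758, 51.615516662597656), 85.38951110839844)
```

View pics/w1.png

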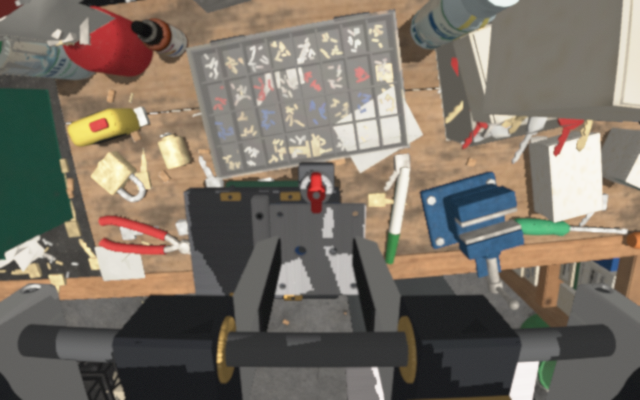

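The wrist view shows the red wing at (316,190), just ahead of the open fingers at (258,270) and (375,270), with the rail at (262,225).

Emit:
send_rows(force=40, rows=[{"dx": 2, "dy": 0, "dz": 30, "roll": 0, "jaw": 0.15}, {"dx": 0, "dy": 0, "dz": 30, "roll": 0, "jaw": 0.15}, {"dx": 0, "dy": 0, "dz": 25, "roll": 0, "jaw": 0.15}, {"dx": 0, "dy": 0, "dz": 15, "roll": 0, "jaw": 0.15}, {"dx": 0, "dy": 0, "dz": 9, "roll": 0, "jaw": 0.15}, {"dx": 0, "dy": 0, "dz": 0, "roll": 0, "jaw": 0.15}, {"dx": 0, "dy": 0, "dz": 0, "roll": 0, "jaw": 1}, {"dx": 0, "dy": 0, "dz": 0, "roll": 0, "jaw": 1}, {"dx": 0, "dy": 0, "dz": 0, "roll": 0, "jaw": 1}, {"dx": 0, "dy": 0, "dz": 0, "roll": 0, "jaw": 1}, {"dx": 0, "dy": 0, "dz": 0, "roll": 0, "jaw": 1}])

```text
time_s: 3.98
ee_pos: [0.4791, 0.1797, 0.1323]
eef_rot: [-3.141, -0.001, -0.078]
force: [0.6, -0.0, 0.0]
grip_width: 0.0103
grip_force: 0.0
```

Emit:
send_rows(rows=[{"dx": 0, "dy": 0, "dz": 0, "roll": 0, "jaw": 1}, {"dx": 0, "dy": 0, "dz": 0, "roll": 0, "jaw": 1}, {"dx": 0, "dy": 0, "dz": -4, "roll": 0, "jaw": 1}, {"dx": 0, "dy": 0, "dz": -4, "roll": 0, "jaw": 1}, {"dx": 0, "dy": 0, "dz": -4, "roll": 0, "jaw": 1}, {"dx": 0, "dy": 0, "dz": -3.5, "roll": 0, "jaw": 1}, {"dx": 0, "dy": 0, "dz": 0, "roll": 0, "jaw": 1}, {"dx": 0, "dy": 0, "dz": 0, "roll": 0, "jaw": 1}])

```text
time_s: 4.65
ee_pos: [0.4789, 0.1796, 0.1475]
eef_rot: [-3.141, -0.0, -0.078]
force: [-0.1, -0.4, -0.7]
grip_width: 0.0005
grip_force: 0.0
```

```bash
python3 - <<'E'
from station import *
from h import *
ims=[]
for n in("side","top"):
    c=camera(n); np.savez(n+"1.npz",**c); W=world(c)
    r=red(c["frame"])&(np.hypot(W[...,0]-.478,W[...,1]-.178)<.05)&(W[...,2]>.1)
    q=W[r]; print(n,len(q),q.mean(0),q.min(0),q.max(0),cv2.minAreaRect((q[:,:2]*1000).astype(np.float32)))
    x,y={"side":(300,165),"top":(310,140)}[n]
    ims.append(cv2.resize(c["frame"][y:y+90,x:x+90,::-1],(400,400),interpolation=cv2.INTER_CUBIC))
cv2.imwrite("pics/c1.png",np.hstack(ims))
E
```

```text
side 2 [0.47983114 0.17553594 0.12714455] [0.47776685 0.17235601 0.12073049] [0.48189544 0.17871587 0.13355861] ((479.8311462402344, 175.5359344482422), (7.582427501678467, 0.0), -122.99021911621094)
top 22 [0.46485332 0.18318897 0.1441149 ] [0.45936773 0.17919646 0.13771746] [0.47355208 0.1860054  0.15185699] ((466.09222412109375, 184.07078552246094), (15.284550666809082, 4.350193500518799), 21.952054977416992)
```

View pics/c1.png

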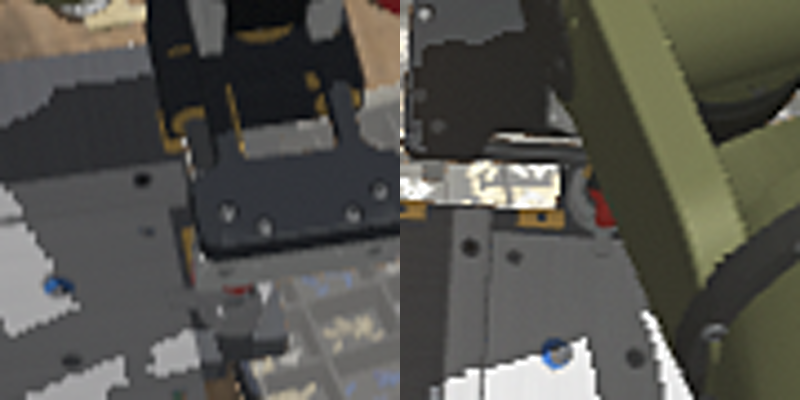

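The crop shows the gripper over the clamp with a sliver of red still low at (240,288) left half; the grip seems to have slipped. Reopen, go lower, and check the grip before lifting.

Emit:
send_rows(force=60, rows=[{"dx": 0, "dy": 0, "dz": -6, "roll": 0, "jaw": 0.4}, {"dx": 0, "dy": 0, "dz": 0, "roll": 0, "jaw": 0.4}, {"dx": 0, "dy": 0, "dz": 0, "roll": 0, "jaw": 0.4}, {"dx": 0, "dy": 0, "dz": 8, "roll": 0, "jaw": 0.4}, {"dx": 0, "dy": 0, "dz": 8, "roll": 0, "jaw": 0.4}, {"dx": 0, "dy": 0, "dz": 7, "roll": 0, "jaw": 0.4}, {"dx": 0, "dy": 0, "dz": 0, "roll": 0, "jaw": 0.4}, {"dx": 0, "dy": 0, "dz": 0, "roll": 0, "jaw": 0.4}])

```text
time_s: 5.42
ee_pos: [0.4785, 0.1795, 0.1295]
eef_rot: [3.141, 0.001, -0.078]
force: [-0.5, -0.6, -1.3]
grip_width: 0.0281
grip_force: 0.0
```

Emit:
send_rows(rows=[{"dx": 0, "dy": 0, "dz": 0, "roll": 0, "jaw": 1}, {"dx": 0, "dy": 0, "dz": 0, "roll": 0, "jaw": 1}, {"dx": 0, "dy": 0, "dz": 0, "roll": 0, "jaw": 1}, {"dx": 0, "dy": 0, "dz": 0, "roll": 0, "jaw": 1}, {"dx": 0, "dy": 0, "dz": 0, "roll": 0, "jaw": 1}])

```text
time_s: 5.83
ee_pos: [0.4789, 0.1796, 0.1304]
eef_rot: [-3.142, -0.0, -0.078]
force: [-0.3, 0.7, 0.3]
grip_width: 0.0009
grip_force: 0.0
```

Emit:
send_rows(rows=[{"dx": 0, "dy": 0, "dz": -30, "roll": 0, "jaw": 0.4}, {"dx": 0, "dy": 0, "dz": -30, "roll": 0, "jaw": 0.4}, {"dx": 0, "dy": 0, "dz": 0, "roll": 0, "jaw": 0.4}, {"dx": 0, "dy": 0, "dz": 0, "roll": 0, "jaw": 0.4}])

```text
time_s: 6.17
ee_pos: [0.4794, 0.1798, 0.1915]
eef_rot: [-3.141, -0.003, -0.078]
force: [0.0, -0.1, -0.7]
grip_width: 0.0238
grip_force: 0.0
```

```bash
python3 - <<'E'
from station import *
from h import *
ims=[]
for n in("side","wrist"):
    c=camera(n); np.savez(n+"2.npz",**c); W=world(c)
    r=red(c["frame"])&(np.hypot(W[...,0]-.478,W[...,1]-.178)<.05)&(W[...,2]>.1)
    q=W[r]; print(n,len(q),q.mean(0),q.min(0),q.max(0),cv2.minAreaRect((q[:,:2]*1000).astype(np.float32)))
    x,y,w={"side":(300,165,90),"wrist":(220,90,200)}[n]
    ims.append(cv2.resize(c["frame"][y:y+w,x:x+w,::-1],(400,400),interpolation=cv2.INTER_CUBIC))
cv2.imwrite("pics/c2.png",np.hstack(ims))
E
```

```text
side 162 [0.47796643 0.17729192 0.1446606 ] [0.46124484 0.17200903 0.13197415] [0.49555394 0.18538739 0.15336838] ((478.56512451171875, 178.24136352539062), (34.18336868286133, 13.267730712890625), 6.7098894119262695)
wrist 596 [0.48143264 0.17944094 0.14722189] [0.46268487 0.17198987 0.13406102] [0.49653734 0.18700796 0.15010886] ((479.71240234375, 179.463623046875), (33.4553337097168, 15.086114883422852), 10.067182540893555)
```

View pics/c2.png

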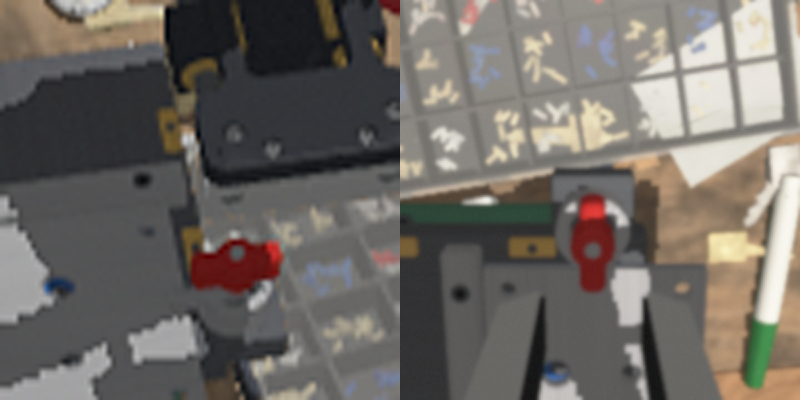

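Left: wing unmoved at (236,265). Right: wing at (594,240), finger ends at (540,300) and (648,300). I check whether the real fingertips agree with the reported TCP.

```bash
python3 - <<'E'
from station import *
from h import *
o=get_obs();print(o["ee_pos"],o["eef_rot"],o["qpos"])
for n in("side","wrist"):
    c=dict(np.load(n+"2.npz")); W=world(c)
    K=c["camera_matrix"];R=cv2.Rodrigues(c["rvec"].ravel())[0]
    if n=="wrist": print("cam",-R.T@c["tvec"].ravel())
    for p in(o["ee_pos"],[.4795,.179,.149]):
        print(n,cv2.projectPoints(np.array([p],float),c["rvec"],c["tvec"],K,c["D"])[0].ravel().round(1))
    m=(np.hypot(W[...,0]-.479,W[...,1]-.18)<.12)&(W[...,2]>.155)&(W[...,2]<.28)
    q=W[m]; 
    for lo in np.arange(.155,.28,.01):
        s=q[(q[:,2]>=lo)&(q[:,2]<lo+.01)]
        if len(s)>3: print(lo.round(3),len(s),(s.min(0)*1000).round(),(s.max(0)*1000).round())
E
```

```text
[0.47849801 0.17947226 0.18941704] [ 3.14121512e+00  9.80179071e-04 -7.78201641e-02] [ 2.87158538e-01  2.06640304e-01  1.61718454e+00 -2.89989073e-06
  1.31881818e+00  1.93577557e+00]
side [353.6 209.9]
side [353.3 222.2]
cam [0.55753445 0.17322591 0.39328061]
wrist [316.1 234.7]
wrist [316.7 213.6]
0.205 8 [484. 162. 213.] [489. 195. 215.]
0.215 290 [469. 153. 215.] [490. 204. 225.]
0.225 470 [470. 153. 225.] [490. 204. 235.]
0.235 531 [469. 153. 235.] [490. 204. 245.]
0.245 639 [469. 153. 245.] [491. 204. 255.]
0.255 787 [469. 153. 255.] [490. 204. 265.]
0.265 969 [469. 153. 265.] [490. 205. 275.]
0.275 449 [470. 153. 275.] [490. 204. 280.]
```

```bash
python3 - <<'E'
from h import *
for n,t in(("w1",(.4767,.1797,.2405)),("wrist2",(.4785,.1795,.1894)),("side0",(.238,.495,.18)),("top0",(.238,.495,.18)),("side1",(.479,.1796,.1475)),("top1",(.479,.1796,.1475))):
    c=dict(np.load(n+".npz")); W=world(c)
    m=(np.hypot(W[...,0]-t[0],W[...,1]-t[1])<.07)&(W[...,2]>max(t[2]-.03,.156))&(W[...,2]<t[2]+.09)
    q=W[m]; print(n,len(q)); 
    for lo in np.arange(-.03,.06,.01):
        s=q[(q[:,2]-t[2]>=lo)&(q[:,2]-t[2]<lo+.01)]
        if len(s)>1: print("  ",lo.round(3),len(s),((s.min(0)-t)*1000).round(),((s.max(0)-t)*1000).round())
E
```

```text
w1 4679
   0.02 173 [-10. -29.  23.] [11. 28. 30.]
   0.03 449 [-10. -33.  30.] [12. 31. 40.]
   0.04 532 [-10. -33.  40.] [12. 31. 50.]
   0.05 637 [-10. -33.  50.] [12. 31. 60.]
wrist2 4095
   0.02 105 [ -2. -21.  24.] [10. 19. 30.]
   0.03 403 [ -9. -26.  30.] [11. 24. 40.]
   0.04 480 [ -9. -26.  40.] [11. 25. 50.]
   0.05 569 [ -9. -26.  50.] [12. 25. 60.]
side0 610
   0.02 20 [-12. -45.  25.] [32. 48. 30.]
   0.03 79 [-34. -56.  30.] [34. 51. 40.]
   0.04 96 [-34. -57.  40.] [35. 49. 50.]
   0.05 111 [-34. -57.  50.] [35. 52. 60.]
top0 0
side1 0
top1 0
```

Three views agree: the real fingertips sit about 23–24 mm above the reported TCP. So the tips were still above the wing. I'll go that much lower, watching force.

Emit:
send_rows(force=50, rows=[{"dx": 1, "dy": 0, "dz": 25, "roll": 0, "jaw": 0.5}, {"dx": 0, "dy": 0, "dz": 25, "roll": 0, "jaw": 0.5}, {"dx": 0, "dy": 0, "dz": 15, "roll": 0, "jaw": 0.5}, {"dx": 0, "dy": 0, "dz": 8, "roll": 0, "jaw": 0.5}, {"dx": 0, "dy": 0, "dz": 4, "roll": 0, "jaw": 0.5}, {"dx": 0, "dy": 0, "dz": 4, "roll": 0, "jaw": 0.5}, {"dx": 0, "dy": 0, "dz": 0, "roll": 0, "jaw": 0.5}])

```text
time_s: 6.85
ee_pos: [0.4798, 0.1795, 0.109]
eef_rot: [3.142, 0.0, -0.078]
force: [-0.0, -0.1, -0.3]
grip_width: 0.0231
grip_force: 0.0
```

Emit:
send_rows(rows=[{"dx": 0, "dy": 0, "dz": 0, "roll": 0, "jaw": 1}, {"dx": 0, "dy": 0, "dz": 0, "roll": 0, "jaw": 1}, {"dx": 0, "dy": 0, "dz": 0, "roll": 0, "jaw": 1}, {"dx": 0, "dy": 0, "dz": 0, "roll": 0, "jaw": 1}])

```text
time_s: 7.18
ee_pos: [0.4802, 0.1797, 0.1099]
eef_rot: [-3.141, -0.001, -0.078]
force: [0.2, 1.5, 2.4]
grip_width: 0.0094
grip_force: 50.0
```

Emit:
send_rows(rows=[{"dx": 0, "dy": 0, "dz": -4, "roll": 0, "jaw": 1}, {"dx": 0, "dy": 0, "dz": -4, "roll": 0, "jaw": 1}, {"dx": 0, "dy": 0, "dz": -4, "roll": 0, "jaw": 1}, {"dx": 0, "dy": 0, "dz": -3, "roll": 0, "jaw": 1}, {"dx": 0, "dy": 0, "dz": 0, "roll": 0, "jaw": 1}, {"dx": 0, "dy": 0, "dz": 0, "roll": 0, "jaw": 1}])

```text
time_s: 7.68
ee_pos: [0.4798, 0.1796, 0.1238]
eef_rot: [-3.141, 0.0, -0.078]
force: [5.5, 2.7, -11.1]
grip_width: 0.0095
grip_force: 50.0
```

Emit:
send_rows(rows=[{"dx": 0, "dy": 0, "dz": -0.5, "roll": -7, "jaw": 1}, {"dx": 0, "dy": 0, "dz": 0, "roll": -7, "jaw": 1}, {"dx": 0, "dy": 0, "dz": 0, "roll": -7, "jaw": 1}, {"dx": 0, "dy": 0, "dz": 0, "roll": -7, "jaw": 1}, {"dx": 0, "dy": 0, "dz": 0, "roll": -7, "jaw": 1}, {"dx": 0, "dy": 0, "dz": 0, "roll": -7, "jaw": 1}])

```text
time_s: 8.18
ee_pos: [0.4797, 0.18, 0.1241]
eef_rot: [-3.141, -0.0, 0.661]
force: [5.8, 7.0, -12.0]
grip_width: 0.0096
grip_force: 50.0
```

Emit:
send_rows(rows=[{"dx": 0, "dy": 0, "dz": 0, "roll": -7, "jaw": 1}, {"dx": 0, "dy": 0, "dz": 0, "roll": -7, "jaw": 1}, {"dx": 0, "dy": 0, "dz": 0, "roll": -7, "jaw": 1}, {"dx": 0, "dy": 0, "dz": 0, "roll": -7, "jaw": 1}, {"dx": 0, "dy": 0, "dz": 0, "roll": -5, "jaw": 1}, {"dx": 0, "dy": 0, "dz": 0, "roll": 0, "jaw": 1}, {"dx": 0, "dy": 0, "dz": 0, "roll": 0, "jaw": 1}])

```text
time_s: 8.77
ee_pos: [0.4794, 0.1803, 0.124]
eef_rot: [-3.14, -0.001, 1.232]
force: [3.3, 7.5, -11.8]
grip_width: 0.0091
grip_force: 50.0
```

Turned to 1.31. Lower into the notch, release, rise.

Emit:
send_rows(rows=[{"dx": 0, "dy": 0, "dz": 2, "roll": 0, "jaw": 1}, {"dx": 0, "dy": 0, "dz": 2, "roll": 0, "jaw": 1}, {"dx": 0, "dy": 0, "dz": 1.5, "roll": 0, "jaw": 1}, {"dx": 0, "dy": 0, "dz": 0, "roll": 0, "jaw": 1}, {"dx": 0, "dy": 0, "dz": 0, "roll": 0, "jaw": 1}])

```text
time_s: 9.18
ee_pos: [0.4795, 0.1803, 0.1191]
eef_rot: [-3.141, -0.001, 1.231]
force: [1.0, 7.4, -6.2]
grip_width: 0.0097
grip_force: 50.0
```

Emit:
send_rows(rows=[{"dx": 0, "dy": 0, "dz": 0, "roll": 0, "jaw": 0.4}, {"dx": 0, "dy": 0, "dz": 0, "roll": 0, "jaw": 0.4}, {"dx": 0, "dy": 0, "dz": 0, "roll": 0, "jaw": 0.4}, {"dx": 0, "dy": 0, "dz": -30, "roll": 0, "jaw": 0.4}, {"dx": 0, "dy": 0, "dz": -30, "roll": 0, "jaw": 0.4}, {"dx": 0, "dy": 0, "dz": -10, "roll": 0, "jaw": 0.4}, {"dx": 0, "dy": 0, "dz": 0, "roll": 0, "jaw": 0.4}])

```text
time_s: 9.77
ee_pos: [0.4809, 0.1797, 0.1919]
eef_rot: [3.138, -0.003, 1.231]
force: [0.6, 0.1, 0.7]
grip_width: 0.028
grip_force: 0.0
```

```bash
python3 - <<'E'
from station import *
from h import *
o=get_obs();print(o["time_s"],o["ee_pos"],o["eef_rot"],o["qpos"],o["grip_width"])
for n in("side","wrist"):
    c=camera(n); np.savez(n+"3.npz",**c); W=world(c)
    r=red(c["frame"])&(np.hypot(W[...,0]-.478,W[...,1]-.178)<.05)&(W[...,2]>.1)
    q=W[r]; print(n,len(q),q.mean(0),q.min(0),q.max(0),cv2.minAreaRect((q[:,:2]*1000).astype(np.float32)))
    m=(W[...,2]>.113)&(W[...,2]<.119)&(W[...,0]<.47)&(W[...,0]>.34)&(W[...,1]>.12)&(W[...,1]<.229)
    if m.sum()>50: q=W[m]; print("plate",m.sum(),(q.min(0)*1000).round(),(q.max(0)*1000).round(),cv2.minAreaRect((q[:,:2]*1000).astype(np.float32)))
E
```

```text
9.7667 [0.48090359 0.1796957  0.19192895] [ 3.13766126e+00 -2.63649535e-03  1.23111806e+00] [ 2.86341193e-01  2.06062607e-01  1.61195624e+00 -1.72424551e-04
  1.31884317e+00  6.26067235e-01] 0.02804760846200713
side 133 [0.47808574 0.17550661 0.15834577] [0.46972653 0.15218287 0.11677031] [0.5109924  0.19578632 0.35801902] ((485.121826171875, 167.7957763671875), (28.865291595458984, 52.31205368041992), 31.107271194458008)
plate 2493 [352. 134. 113.] [470. 229. 119.] ((410.6463623046875, 181.95921325683594), (95.2251205444336, 117.59004211425781), 88.86957550048828)
wrist 629 [0.47953559 0.1825133  0.15612822] [0.47003282 0.16368609 0.14100598] [0.4878324  0.19723058 0.15895735] ((478.5267333984375, 180.73118591308594), (33.98155975341797, 14.569561004638672), 58.572723388671875)
plate 10715 [354. 131. 113.] [470. 229. 119.] ((411.6240234375, 180.23387145996094), (97.59759521484375, 116.28411102294922), 89.72270202636719)
```

Clamp is parked: wing top at 159 mm (up 9 mm) and turned. Now go outside the overhanging edge with the fingers spread along the rail direction.

Emit:
send_rows(rows=[{"dx": 0, "dy": 0, "dz": 0, "roll": -7, "jaw": -0.06}, {"dx": 0, "dy": 0, "dz": 0, "roll": -7, "jaw": -0.06}, {"dx": 0, "dy": 0, "dz": 0, "roll": -1, "jaw": -0.06}, {"dx": -24, "dy": -24, "dz": 0, "roll": 0, "jaw": -0.06}, {"dx": -24, "dy": -24, "dz": 0, "roll": 0, "jaw": -0.06}, {"dx": -24, "dy": -23, "dz": 0, "roll": 0, "jaw": -0.06}, {"dx": 0, "dy": 0, "dz": 38, "roll": 0, "jaw": -0.06}, {"dx": 0, "dy": 0, "dz": 38, "roll": 0, "jaw": -0.06}, {"dx": 0, "dy": 0, "dz": 30, "roll": 0, "jaw": -0.06}, {"dx": 0, "dy": 0, "dz": 11, "roll": 0, "jaw": -0.06}, {"dx": 0, "dy": 0, "dz": 0, "roll": 0, "jaw": -0.06}, {"dx": 0, "dy": 0, "dz": 0, "roll": 0, "jaw": -0.06}])

```text
time_s: 10.87
ee_pos: [0.403, 0.1132, 0.0718]
eef_rot: [-3.14, 0.0, 1.491]
force: [-0.3, 0.3, 0.8]
grip_width: 0.0496
grip_force: 0.0
```

```bash
cat >> h.py <<'E'
R0=np.array([.414,.2395]);YA=-.078
FX=np.array([np.cos(YA),np.sin(YA)]);FY=np.array([-np.sin(YA),np.cos(YA)])
def fix(p): p=np.asarray(p);d=p[...,:2]-R0;return np.stack([d@FX,d@FY,p[...,2]],-1)*1000
def st(o): print(round(o["time_s"],2),"fix",fix(o["ee_pos"]).round(1),"yaw",round(o["eef_rot"][2],3),"F fix",np.round([o["force"][:2]@FX,o["force"][:2]@FY,o["force"][2]],1),"w",round(o["grip_width"],4),"q",np.round(o["qpos"],2))
E
python3 - <<'E'
from station import *
from h import *
st(get_obs())
c=camera("wrist"); np.savez("w4.npz",**c); W=fix(world(c))
m=(W[...,2]>113)&(W[...,2]<119)&(abs(W[...,0])<57)&(W[...,1]<-9)&(W[...,1]>-112)
q=W[m];print(len(q),np.percentile(q,[.5,1,99,99.5],axis=0).round(1).tolist())
t=fix(get_obs()["ee_pos"])
m=(abs(W[...,0]-t[0])<60)&(abs(W[...,1]-t[1])<20)&(W[...,2]<150)&(W[...,2]>60)&(W[...,1]<-108)
q=W[m]-t
for lo in range(0,80,10):
    s=q[(q[:,2]>=lo)&(q[:,2]<lo+10)]
    if len(s): print(lo,len(s),s.min(0).round(),s.max(0).round())
E
```

```text
10.87 fix [  -1.1 -126.8   71.8] yaw 1.491 F fix [-0.4  0.3  0.8] w 0.0496 q [ 0.19  0.14  1.99 -0.    1.01  0.27]
44720 [[-49.9, -103.5, 113.4], [-49.4, -102.9, 113.6], [49.0, -9.8, 116.7], [49.5, -9.4, 116.9]]
20 204 [-35.  -8.  22.] [34. 10. 30.]
30 510 [-38.  -8.  30.] [35. 10. 40.]
40 547 [-38.  -8.  40.] [35. 10. 50.]
50 708 [-38.  -9.  50.] [36. 10. 60.]
60 852 [-38.  -9.  60.] [36. 10. 70.]
70 737 [-38.  -9.  70.] [36. 10. 77.]
```

Emit:
send_rows(rows=[{"dx": 8, "dy": 0, "dz": 0, "roll": 0, "jaw": -0.06}, {"dx": 3, "dy": 0, "dz": 0, "roll": 0, "jaw": -0.06}, {"dx": 1.5, "dy": 0, "dz": 0, "roll": 0, "jaw": -0.06}, {"dx": 1, "dy": 0, "dz": 0, "roll": 0, "jaw": -0.06}, {"dx": 0.5, "dy": 0, "dz": 0, "roll": 0, "jaw": -0.06}, {"dx": 0, "dy": 0, "dz": 0, "roll": 0, "jaw": -0.06}])

```text
time_s: 11.42
ee_pos: [0.4046, 0.1273, 0.0724]
eef_rot: [3.141, -0.0, 1.493]
force: [-0.0, 0.3, -0.1]
grip_width: 0.0495
grip_force: 0.0
```

Emit:
send_rows(rows=[{"dx": 0.7, "dy": 0, "dz": 0, "roll": 0, "jaw": -0.06}, {"dx": 0, "dy": 0, "dz": 0, "roll": 0, "jaw": -0.06}])

```text
time_s: 11.58
ee_pos: [0.4046, 0.1279, 0.0723]
eef_rot: [3.142, 0.0, 1.493]
force: [0.6, -0.3, -0.1]
grip_width: 0.0496
grip_force: 0.0
```

Emit:
send_rows(rows=[{"dx": 0.7, "dy": 0, "dz": 0, "roll": 0, "jaw": -0.06}, {"dx": 0, "dy": 0, "dz": 0, "roll": 0, "jaw": -0.06}])

```text
time_s: 11.75
ee_pos: [0.4046, 0.128, 0.0723]
eef_rot: [-3.142, 0.001, 1.493]
force: [-1.1, -7.3, 2.7]
grip_width: 0.0498
grip_force: 3.6
```

Emit:
send_rows(rows=[{"dx": 0.7, "dy": 0, "dz": 0, "roll": 0, "jaw": -0.06}, {"dx": 0, "dy": 0, "dz": 0, "roll": 0, "jaw": -0.06}])

```text
time_s: 11.92
ee_pos: [0.4046, 0.128, 0.0723]
eef_rot: [-3.141, 0.003, 1.493]
force: [-0.9, -13.1, 5.1]
grip_width: 0.0497
grip_force: 6.9
```

Emit:
send_rows(rows=[{"dx": 0, "dy": 0, "dz": -1.5, "roll": 0, "jaw": -0.06}, {"dx": 0, "dy": 0, "dz": -1.5, "roll": 0, "jaw": -0.06}, {"dx": 0, "dy": 0, "dz": -1.5, "roll": 0, "jaw": -0.06}, {"dx": 0, "dy": 0, "dz": -1.5, "roll": 0, "jaw": -0.06}, {"dx": 0, "dy": 0, "dz": 0, "roll": 0, "jaw": -0.06}])

```text
time_s: 12.33
ee_pos: [0.4045, 0.128, 0.0781]
eef_rot: [-3.141, 0.003, 1.493]
force: [0.3, -12.7, -0.6]
grip_width: 0.0498
grip_force: 6.3
```

```bash
cat >> h.py <<'E'
def tilt(c,t=None):
    """fit plate plane in fixture yz from points above the right seat"""
    W=fix(world(c)); m=(abs(W[...,0])<46)&(W[...,1]<-12)&(W[...,1]>-100)&(W[...,2]>111)&(c["frame"].min(2)>60)
    q=W[m]; print(len(q),"tilt",np.degrees(np.arctan(np.polyfit(q[:,1],q[:,2],1)[0])).round(1),np.percentile(q,[1,99],axis=0).round(1).tolist())
E
python3 - <<'E'
from station import *
from h import *
st(get_obs()); tilt(camera("side"))
E
```

```text
12.33 fix [  -0.7 -111.9   78.1] yaw 1.493 F fix [  1.3 -12.7  -0.6] w 0.0498 q [ 0.22  0.15  1.97 -0.    1.03  0.3 ]
1305 tilt 63.7 [[-44.3, -99.6, 119.6], [25.3, -53.5, 436.3]]
```

```bash
sed -i 's/&(c\["frame"\].min(2)>60)/\&(W[...,2]<116+(-8-W[...,1])*1.2+8)\&(W[...,2]>113)/' h.py
python3 - <<'E'
from station import *
from h import *
tilt(camera("wrist"))
E
```

```text
45903 tilt -42.6 [[-45.0, -99.0, 114.7], [45.0, -13.0, 223.4]]
```

```bash
python3 - <<'E'
from station import *
from h import *
c=camera("wrist");W=fix(world(c))
for a in range(-104,-8,12):
    m=(abs(W[...,0])<20)&(W[...,1]>a)&(W[...,1]<a+4)&(W[...,2]>105)&(W[...,2]<150); print(a+2,m.sum(),np.median(W[m][:,2]).round(1) if m.any() else None)
E
```

```text
-102 390 120.8
-90 615 120.2
-78 674 119.4
-66 647 118.7
-54 731 118.0
-42 795 117.1
-30 780 116.5
-18 791 115.8
```

The plate is lifting with the finger (3.4° tilt, no slip). Continue along the arc.

Emit:
send_rows(rows=[{"dx": 0.1, "dy": 0, "dz": -3.7, "roll": 0, "jaw": -0.06}, {"dx": 0.1, "dy": 0, "dz": -3.8, "roll": 0, "jaw": -0.06}, {"dx": 0.6, "dy": 0, "dz": -6.6, "roll": 0, "jaw": -0.06}, {"dx": 1.1, "dy": 0, "dz": -6.5, "roll": 0, "jaw": -0.06}, {"dx": 1.5, "dy": 0, "dz": -6.4, "roll": 0, "jaw": -0.06}, {"dx": 2.0, "dy": 0, "dz": -6.2, "roll": 0, "jaw": -0.06}, {"dx": 2.4, "dy": 0, "dz": -6, "roll": 0, "jaw": -0.06}, {"dx": 0, "dy": 0, "dz": 0, "roll": 0, "jaw": -0.06}])

```text
time_s: 13.15
ee_pos: [0.4056, 0.1366, 0.1184]
eef_rot: [3.141, 0.001, 1.493]
force: [-1.9, -8.4, 4.0]
grip_width: 0.0497
grip_force: 4.4
```

```bash
cat >> h.py <<'E'
def prof(c,a,b,s,lo=105,hi=230,xw=20):
    W=fix(world(c)); r=[]
    for y in np.arange(a,b,s):
        m=(abs(W[...,0])<xw)&(abs(W[...,1]-y)<2)&(W[...,2]>lo)&(W[...,2]<hi); r.append((int(y),int(m.sum()),float(np.median(W[m][:,2]).round(1)) if m.sum()>3 else None))
    print(r)
E
python3 - <<'E'
from station import *
from h import *
st(get_obs()); prof(camera("wrist"),-104,-8,8)
E
```

```text
13.15 fix [  -0.3 -103.2  118.4] yaw 1.493 F fix [-1.2 -8.5  4. ] w 0.0497 q [ 0.24  0.09  1.92 -0.    1.12  0.32]
[(-104, 0, None), (-96, 0, None), (-88, 703, 158.9), (-80, 671, 154.4), (-72, 764, 149.9), (-64, 528, 145.6), (-56, 623, 141.2), (-48, 595, 136.9), (-40, 632, 132.3), (-32, 528, 127.4), (-24, 502, 123.7), (-16, 559, 119.2)]
```

28.9° as planned.

Emit:
send_rows(rows=[{"dx": 2.9, "dy": 0, "dz": -5.8, "roll": 0, "jaw": -0.06}, {"dx": 3.3, "dy": 0, "dz": -5.6, "roll": 0, "jaw": -0.06}, {"dx": 3.7, "dy": 0, "dz": -5.3, "roll": 0, "jaw": -0.06}, {"dx": 4.1, "dy": 0, "dz": -5, "roll": 0, "jaw": -0.06}, {"dx": 4.4, "dy": 0, "dz": -4.7, "roll": 0, "jaw": -0.06}, {"dx": 4.8, "dy": 0, "dz": -4.3, "roll": 0, "jaw": -0.06}, {"dx": 5.1, "dy": 0, "dz": -3.9, "roll": 0, "jaw": -0.06}, {"dx": 5.4, "dy": 0, "dz": -3.6, "roll": 0, "jaw": -0.06}, {"dx": 5.7, "dy": 0, "dz": -3.1, "roll": 0, "jaw": -0.06}, {"dx": 5.9, "dy": 0, "dz": -2.7, "roll": 0, "jaw": -0.06}, {"dx": 6.1, "dy": 0, "dz": -2.3, "roll": 0, "jaw": -0.06}, {"dx": 0, "dy": 0, "dz": 0, "roll": 0, "jaw": -0.06}])

```text
time_s: 14.2
ee_pos: [0.4094, 0.1894, 0.164]
eef_rot: [3.141, -0.0, 1.494]
force: [-1.5, -0.5, -0.5]
grip_width: 0.0495
grip_force: 0.1
```

```bash
python3 - <<'E'
from station import *
from h import *
st(get_obs()); prof(camera("wrist"),-60,0,4)
E
```

```text
14.2 fix [ -0.7 -50.3 164. ] yaw 1.494 F fix [-1.5 -0.6 -0.5] w 0.0495 q [0.35 0.09 1.81 0.   1.24 0.43]
[(-60, 0, None), (-56, 0, None), (-52, 0, None), (-48, 0, None), (-44, 0, None), (-40, 352, 199.9), (-36, 511, 200.9), (-32, 1131, 195.9), (-28, 1052, 182.4), (-24, 790, 167.9), (-20, 751, 154.6), (-16, 566, 140.1), (-12, 505, 127.0), (-8, 282, 117.9), (-4, 334, 121.1)]
```

Emit:
send_rows(rows=[{"dx": 4, "dy": 0, "dz": -1, "roll": 0, "jaw": -0.06}, {"dx": 4, "dy": 0, "dz": -1, "roll": 0, "jaw": -0.06}, {"dx": 3, "dy": 0, "dz": -1, "roll": 0, "jaw": -0.06}, {"dx": 3, "dy": 0, "dz": 0, "roll": 0, "jaw": -0.06}, {"dx": 2, "dy": 0, "dz": 0, "roll": 0, "jaw": -0.06}, {"dx": 1.5, "dy": 0, "dz": 0, "roll": 0, "jaw": -0.06}, {"dx": 1.5, "dy": 0, "dz": 0, "roll": 0, "jaw": -0.06}, {"dx": 1, "dy": 0, "dz": 0, "roll": 0, "jaw": -0.06}, {"dx": 0, "dy": 0, "dz": 0, "roll": 0, "jaw": -0.06}, {"dx": 0, "dy": 0, "dz": 0, "roll": 0, "jaw": -0.06}])

```text
time_s: 15.08
ee_pos: [0.4108, 0.2082, 0.1667]
eef_rot: [-3.142, 0.0, 1.493]
force: [0.2, -0.2, -0.3]
grip_width: 0.05
grip_force: 0.0
```

```bash
python3 - <<'E'
from station import *
from h import *
st(get_obs()); c=camera("wrist"); prof(c,-44,4,4)
W=fix(world(c))
for z in range(115,212,10):
    m=(abs(W[...,0])<20)&(abs(W[...,2]-z)<3)&(W[...,1]>-40)&(W[...,1]<10); q=W[m]; print(z,len(q),np.percentile(q[:,1],[3,50,97]).round(1) if len(q) else '')
E
```

```text
15.08 fix [ -0.7 -31.4 166.7] yaw 1.493 F fix [ 0.2 -0.2 -0.3] w 0.05 q [0.39 0.11 1.78 0.   1.25 0.47]
[(-44, 0, None), (-40, 0, None), (-36, 0, None), (-32, 0, None), (-28, 0, None), (-24, 44, 202.4), (-20, 525, 203.1), (-16, 701, 203.2), (-12, 2321, 178.6), (-8, 754, 131.4), (-4, 280, 121.2), (0, 310, 121.4)]
115 87 [-8.1  9.1  9.3]
125 266 [-8.7 -5.4  7.1]
135 152 [-11.9  -9.1  -8.6]
145 147 [-10.2  -9.8  -9.3]
155 206 [-11.  -10.5 -10. ]
165 266 [-14.4 -11.3 -10.8]
175 212 [-12.5 -12.1 -11.6]
185 284 [-13.4 -12.8 -12.3]
195 346 [-14.1 -13.5 -13. ]
205 1157 [-22.  -17.8 -13.9]
```

At 85.8°. A little further, to about 89°.

Emit:
send_rows(rows=[{"dx": 1.5, "dy": 0, "dz": 0, "roll": 0, "jaw": -0.06}, {"dx": 1.5, "dy": 0, "dz": 0, "roll": 0, "jaw": -0.06}, {"dx": 1.2, "dy": 0, "dz": 0, "roll": 0, "jaw": -0.06}, {"dx": 1, "dy": 0, "dz": 0, "roll": 0, "jaw": -0.06}, {"dx": 0, "dy": 0, "dz": 0, "roll": 0, "jaw": -0.06}, {"dx": 0, "dy": 0, "dz": 0, "roll": 0, "jaw": -0.06}])

```text
time_s: 15.63
ee_pos: [0.4112, 0.2135, 0.1667]
eef_rot: [-3.142, 0.0, 1.493]
force: [0.1, -0.0, -0.1]
grip_width: 0.0498
grip_force: 0.0
```

```bash
cat >> h.py <<'E'
def up(c,lo,hi,xw=20):
    W=fix(world(c))
    for z in range(125,212,10):
        m=(abs(W[...,0])<xw)&(abs(W[...,2]-z)<3)&(W[...,1]>lo)&(W[...,1]<hi); q=W[m]; print(z,len(q),np.percentile(q[:,1],[3,50,97]).round(1) if len(q) else '')
    m=(abs(W[...,2]-204)<3)&(W[...,1]>lo)&(W[...,1]<hi)&(abs(W[...,0])<60); q=W[m]
    if len(q)>20: print("top",np.percentile(q,[1,99],axis=0).round(1).tolist())
E
python3 - <<'E'
from station import *
from h import *
st(get_obs()); up(camera("wrist"),-40,10)
E
```

```text
15.63 fix [ -0.7 -26.1 166.7] yaw 1.493 F fix [ 0.1 -0.  -0.1] w 0.0498 q [ 0.4   0.12  1.77 -0.    1.25  0.48]
125 233 [-7.2 -3.9  7.9]
135 107 [-9.4 -7.1 -6.7]
145 143 [-7.3 -7.  -6.7]
155 166 [-7.4 -7.  -6.8]
165 211 [-9.8 -7.1 -6.7]
175 171 [-7.4 -7.1 -6.7]
185 242 [-7.5 -7.1 -6.7]
195 275 [-7.4 -7.1 -6.7]
205 1177 [-15.  -10.8  -7. ]
top [[-49.3, -29.1, 201.2], [48.5, -6.8, 206.5]]
```

The plate stands upright against the rail (y -15.5 to -7.5). Back off, rise, turn the jaw across the plate, and descend straddling it.

Emit:
send_rows(force=25, rows=[{"dx": -5, "dy": 0, "dz": 0, "roll": 0, "jaw": -0.06}, {"dx": 0, "dy": 0, "dz": -16, "roll": 0, "jaw": -0.06}, {"dx": 0, "dy": 0, "dz": -18, "roll": 0, "jaw": -0.06}, {"dx": 0, "dy": 0, "dz": -18, "roll": 0, "jaw": -0.06}, {"dx": 10, "dy": 0, "dz": 0, "roll": -7, "jaw": -0.06}, {"dx": 10, "dy": 0, "dz": 0, "roll": -7, "jaw": -0.06}, {"dx": 0, "dy": 0, "dz": 0, "roll": -7, "jaw": -0.06}, {"dx": 0, "dy": 0, "dz": 0, "roll": -7, "jaw": -0.06}, {"dx": 0, "dy": 0, "dz": 0, "roll": -7, "jaw": -0.06}, {"dx": 0, "dy": 0, "dz": 0, "roll": -7, "jaw": -0.06}, {"dx": 0, "dy": 0, "dz": 0, "roll": -7, "jaw": -0.06}, {"dx": 0, "dy": 0, "dz": 0, "roll": -7, "jaw": -0.06}])

```text
time_s: 16.68
ee_pos: [0.4112, 0.2281, 0.2188]
eef_rot: [-3.142, 0.0, 2.476]
force: [-0.6, 0.0, 0.7]
grip_width: 0.0499
grip_force: 0.0
```

Emit:
send_rows(rows=[{"dx": 0, "dy": 0, "dz": 0, "roll": -7, "jaw": -0.06}, {"dx": 0, "dy": 0, "dz": 0, "roll": -7, "jaw": -0.06}, {"dx": 0, "dy": 0, "dz": 0, "roll": -7, "jaw": -0.06}, {"dx": 0, "dy": 0, "dz": 0, "roll": -7, "jaw": -0.06}, {"dx": 0, "dy": 0, "dz": 0, "roll": -6, "jaw": -0.06}, {"dx": 0, "dy": 0, "dz": 0, "roll": 0, "jaw": -0.06}])

```text
time_s: 17.18
ee_pos: [0.4112, 0.2281, 0.2187]
eef_rot: [-3.142, -0.0, 3.069]
force: [-0.2, -0.5, -0.4]
grip_width: 0.0499
grip_force: 0.0
```

```bash
python3 - <<'E'
from station import *
from h import *
st(get_obs()); up(camera("wrist"),-40,10,45)
E
```

```text
17.18 fix [ -1.9 -11.6 218.7] yaw 3.069 F fix [-0.2 -0.5 -0.4] w 0.0499 q [ 0.43  0.09  1.68 -0.    1.37 -1.07]
125 173 [-4.1  1.6  7.6]
135 0 
145 0 
155 0 
165 0 
175 0 
185 0 
195 0 
205 1401 [-14.1 -10.5  -6.9]
top [[-49.5, -14.2, 201.7], [48.0, -6.6, 204.6]]
```

Emit:
send_rows(force=20, rows=[{"dx": 0, "dy": 0.5, "dz": 20, "roll": 0, "jaw": -0.06}, {"dx": 0, "dy": 0, "dz": 20, "roll": 0, "jaw": 0.3}, {"dx": 0, "dy": 0, "dz": 18, "roll": 0, "jaw": 0.3}, {"dx": 0, "dy": 0, "dz": 8, "roll": 0, "jaw": 0.5}, {"dx": 0, "dy": 0, "dz": 0, "roll": 0, "jaw": 0.7}, {"dx": 0, "dy": 0, "dz": 0, "roll": 0, "jaw": 0.75}, {"dx": 0, "dy": 0, "dz": 0, "roll": 0, "jaw": 0.8}, {"dx": 0, "dy": 0, "dz": 0, "roll": 0, "jaw": 1}, {"dx": 0, "dy": 0, "dz": 0, "roll": 0, "jaw": 1}, {"dx": 0, "dy": 0, "dz": 0, "roll": 0, "jaw": 1}])

```text
time_s: 18.07
ee_pos: [0.4117, 0.2292, 0.1538]
eef_rot: [3.141, 0.002, 3.064]
force: [-0.2, -0.6, 7.0]
grip_width: 0.0078
grip_force: 20.0
```

Emit:
send_rows(rows=[{"dx": 0, "dy": 0, "dz": -8, "roll": 0, "jaw": 1}, {"dx": 0, "dy": 0, "dz": -10, "roll": 0, "jaw": 1}, {"dx": 0, "dy": 0, "dz": -8, "roll": 0, "jaw": 1}, {"dx": 0, "dy": 0, "dz": 0, "roll": 0, "jaw": 1}, {"dx": 0, "dy": 8, "dz": 0, "roll": 0, "jaw": 1}, {"dx": 0, "dy": 10, "dz": 0, "roll": 0, "jaw": 1}, {"dx": 0, "dy": 8, "dz": 0, "roll": 0, "jaw": 1}, {"dx": 0, "dy": 0, "dz": 0, "roll": 0, "jaw": 1}])

```text
time_s: 18.73
ee_pos: [0.4131, 0.2564, 0.1782]
eef_rot: [-3.141, -0.001, 3.065]
force: [0.7, -0.1, -2.6]
grip_width: 0.0079
grip_force: 20.0
```

```bash
python3 - <<'E'
from station import *
from h import *
st(get_obs())
for n in("wrist","side","top"):
    c=camera(n);W=fix(world(c))
    m=(abs(W[...,2]-228)<4)&(W[...,1]>-5)&(W[...,1]<30)&(abs(W[...,0])<60); q=W[m]
    if len(q)>20: print(n,np.percentile(q,[1,50,99],axis=0).round(1).tolist())
    for z in range(140,212,10):
        m=(abs(W[...,0])<50)&(abs(W[...,2]-z)<3)&(W[...,1]>-5)&(W[...,1]<30); q=W[m]
        if len(q)>5: print(z,len(q),np.percentile(q,[2,50,98],axis=0).round(1)[:,:2].tolist())
E
```

```text
18.73 fix [ -2.2  16.7 178.2] yaw 3.065 F fix [ 0.7 -0.1 -2.6] w 0.0079 q [ 0.48  0.16  1.7   0.    1.28 -1.01]
wrist [[-50.7, 2.7, 224.8], [-12.3, 16.4, 227.6], [30.4, 28.1, 231.3]]
200 8 [[-12.5, 8.7], [-12.0, 16.0], [-10.9, 24.0]]
210 153 [[-12.8, 1.6], [-12.2, 11.6], [-10.6, 29.5]]
side [[-49.9, 12.0, 224.3], [-40.5, 14.9, 228.6], [49.5, 21.5, 231.5]]
140 105 [[-47.8, 11.4], [1.6, 13.5], [45.8, 17.1]]
150 99 [[-47.1, 11.3], [-3.7, 13.4], [47.4, 15.0]]
160 109 [[-48.0, 12.0], [2.2, 13.4], [47.4, 16.2]]
170 104 [[-47.2, 11.9], [0.1, 13.4], [45.4, 14.9]]
180 111 [[-48.1, 11.8], [-0.6, 13.3], [47.0, 14.7]]
190 78 [[-48.7, 11.9], [-0.2, 13.2], [48.1, 15.0]]
200 22 [[-49.9, 11.9], [-39.3, 13.2], [49.0, 15.1]]
210 21 [[-48.9, 11.9], [-40.4, 13.3], [49.0, 14.2]]
top [[-34.8, 10.5, 227.4], [-27.0, 13.7, 229.2], [-20.7, 17.5, 231.1]]
```

Emit:
send_rows(rows=[{"dx": 0, "dy": 0, "dz": 8, "roll": 0, "jaw": 1}, {"dx": 0, "dy": 0, "dz": 8, "roll": 0, "jaw": 1}, {"dx": 0, "dy": 0, "dz": 5, "roll": 0, "jaw": 1}, {"dx": 0, "dy": 0, "dz": 2, "roll": 0, "jaw": 1}, {"dx": 0, "dy": 0, "dz": 1, "roll": 0, "jaw": 1}, {"dx": 0, "dy": 0, "dz": 0, "roll": 0, "jaw": 1}])

```text
time_s: 19.38
ee_pos: [0.4133, 0.2548, 0.1546]
eef_rot: [-3.141, -0.0, 3.064]
force: [-0.3, -0.4, -2.1]
grip_width: 0.0078
grip_force: 20.0
```

Emit:
send_rows(rows=[{"dx": 0, "dy": 0, "dz": 0.7, "roll": 0, "jaw": 1}, {"dx": 0, "dy": 0, "dz": 0, "roll": 0, "jaw": 1}])

```text
time_s: 19.55
ee_pos: [0.4134, 0.2549, 0.1542]
eef_rot: [3.141, 0.0, 3.064]
force: [-0.1, 0.0, -1.6]
grip_width: 0.0079
grip_force: 20.0
```

Emit:
send_rows(rows=[{"dx": 0, "dy": 0, "dz": 0.7, "roll": 0, "jaw": 1}, {"dx": 0, "dy": 0, "dz": 0, "roll": 0, "jaw": 1}])

```text
time_s: 19.72
ee_pos: [0.4134, 0.255, 0.1538]
eef_rot: [3.141, 0.001, 3.064]
force: [-0.9, 0.4, 2.5]
grip_width: 0.0081
grip_force: 20.0
```

Plate stands on the left seat. Now a loose channel (14 mm gap), tilting it left so it leans on the outer finger.

Emit:
send_rows(force=10, rows=[{"dx": 0, "dy": 0, "dz": 0, "roll": 0, "jaw": 0.8}, {"dx": 0, "dy": 0, "dz": 0, "roll": 0, "jaw": 0.7}, {"dx": 0, "dy": 0, "dz": 0, "roll": 0, "jaw": 0.7}, {"dx": 0, "dy": 2, "dz": 0, "roll": 0, "jaw": 0.7}, {"dx": 0, "dy": 2, "dz": 0, "roll": 0, "jaw": 0.7}, {"dx": 0, "dy": 2, "dz": 0, "roll": 0, "jaw": 0.7}, {"dx": 0, "dy": 2, "dz": 0, "roll": 0, "jaw": 0.7}, {"dx": 0, "dy": 2, "dz": 0, "roll": 0, "jaw": 0.7}, {"dx": 0, "dy": 2, "dz": 0, "roll": 0, "jaw": 0.7}, {"dx": 0, "dy": 2, "dz": 0, "roll": 0, "jaw": 0.7}, {"dx": 0, "dy": 2, "dz": 0, "roll": 0, "jaw": 0.7}, {"dx": 0, "dy": 0, "dz": 0, "roll": 0, "jaw": 0.7}])

```text
time_s: 20.72
ee_pos: [0.4145, 0.2711, 0.1533]
eef_rot: [3.142, -0.0, 3.064]
force: [-0.2, -0.5, 1.5]
grip_width: 0.0142
grip_force: 0.1
```

```bash
cat >> h.py <<'E'
def blue(c):
    """left plate's blue face: tilt, pivot from the fixture-yz line fit"""
    W=fix(world(c)); h=cv2.cvtColor(c["frame"],cv2.COLOR_RGB2HSV)
    m=(h[...,0]>100)&(h[...,0]<128)&(h[...,1]>90)&(abs(W[...,0])<60)&(W[...,1]>0)&(W[...,1]<125)&(W[...,2]>105)&(W[...,2]<215)
    q=W[m]
    if len(q)<30: print("blue few",len(q));return
    l=cv2.fitLine(q[:,1:].astype(np.float32),cv2.DIST_HUBER,0,.01,.01).ravel(); print("blue",len(q),"tilt",np.degrees(np.arctan2(l[1],l[0])).round(1),"at",l[2:].round(1),"range",np.percentile(q,[1,99],axis=0).round(1).tolist())
E
python3 - <<'E'
from station import *
from h import *
st(get_obs())
for n in("side","wrist"): blue(camera(n))
E
```

```text
20.72 fix [ -1.9  31.6 153.3] yaw 3.064 F fix [-0.2 -0.5  1.5] w 0.0142 q [ 0.51  0.2   1.71  0.    1.23 -0.99]
blue 1283 tilt 78.6 at [ 20.6 148. ] range [[-49.5, 13.3, 109.8], [49.0, 33.0, 200.9]]
blue 3183 tilt 78.6 at [ 24.1 171.3] range [[-50.4, 11.6, 109.7], [43.8, 31.0, 203.6]]
```

Leaning at 78.6°, as computed. Open the jaw with the outer finger continuing outward.

Emit:
send_rows(rows=[{"dx": 0, "dy": 0, "dz": 0, "roll": 0, "jaw": 0.6}, {"dx": 0, "dy": -0.7, "dz": 0, "roll": 0, "jaw": 0.5}, {"dx": 0, "dy": -0.7, "dz": 0, "roll": 0, "jaw": 0.4}, {"dx": 0, "dy": -0.7, "dz": 0, "roll": 0, "jaw": 0.3}, {"dx": 0, "dy": -0.7, "dz": 0, "roll": 0, "jaw": 0.2}, {"dx": 0, "dy": -0.7, "dz": 0, "roll": 0, "jaw": 0.1}, {"dx": 0, "dy": -0.7, "dz": 0, "roll": 0, "jaw": 0}, {"dx": 0, "dy": -0.7, "dz": 0, "roll": 0, "jaw": -0.1}])

```text
time_s: 21.48
ee_pos: [0.4141, 0.2658, 0.1533]
eef_rot: [-3.142, -0.0, 3.064]
force: [-0.6, 1.6, -1.0]
grip_width: 0.0501
grip_force: 0.1
```

Emit:
send_rows(rows=[{"dx": 0, "dy": -0.7, "dz": 0, "roll": 0, "jaw": -0.2}, {"dx": 0, "dy": -0.7, "dz": 0, "roll": 0, "jaw": -0.3}, {"dx": 0, "dy": -0.7, "dz": 0, "roll": 0, "jaw": -0.4}, {"dx": 0, "dy": -0.7, "dz": 0, "roll": 0, "jaw": -0.5}, {"dx": 0, "dy": -0.7, "dz": 0, "roll": 0, "jaw": -0.6}, {"dx": 0, "dy": -0.7, "dz": 0, "roll": 0, "jaw": -0.7}, {"dx": 0, "dy": -0.7, "dz": 0, "roll": 0, "jaw": -0.8}, {"dx": 0, "dy": -0.7, "dz": 0, "roll": 0, "jaw": -0.9}, {"dx": 0, "dy": 0, "dz": 0, "roll": 0, "jaw": -1}, {"dx": 0, "dy": 0, "dz": 0, "roll": 0, "jaw": -1}])

```text
time_s: 22.32
ee_pos: [0.4137, 0.2603, 0.1534]
eef_rot: [3.142, 0.0, 3.064]
force: [0.0, -0.6, -0.5]
grip_width: 0.0934
grip_force: 0.2
```

```bash
python3 - <<'E'
from station import *
from h import *
st(get_obs())
for n in("side","wrist"): blue(camera(n))
E
```

```text
22.32 fix [ -1.9  20.7 153.4] yaw 3.064 F fix [ 0.1 -0.6 -0.5] w 0.0934 q [ 0.49  0.19  1.72  0.    1.23 -1.01]
blue 916 tilt 60.1 at [ 30.6 141.1] range [[-49.6, 14.6, 109.0], [49.5, 61.4, 194.1]]
blue 12937 tilt 59.8 at [ 40.7 159.7] range [[-49.7, 13.0, 112.2], [47.2, 60.6, 193.9]]
```

60°. Now swing the tool about the outer finger so the other finger clears the plate's end.

Emit:
send_rows(rows=[{"dx": 6.5, "dy": 1.4, "dz": 0.8, "roll": 7, "jaw": -1}, {"dx": 6.6, "dy": 1.4, "dz": 0.8, "roll": 7, "jaw": -1}, {"dx": 6.7, "dy": 1.4, "dz": 0.8, "roll": 7, "jaw": -1}, {"dx": 6.8, "dy": 1.3, "dz": 0.8, "roll": 7, "jaw": -1}, {"dx": 6.9, "dy": 1.3, "dz": 0.8, "roll": 7, "jaw": -1}, {"dx": 7, "dy": 1.2, "dz": 0.8, "roll": 7, "jaw": -1}])

```text
time_s: 22.92
ee_pos: [0.3797, 0.2829, 0.1486]
eef_rot: [3.141, 0.0, 2.325]
force: [-0.0, 1.0, -0.4]
grip_width: 0.0941
grip_force: 0.3
```

```bash
python3 - <<'E'
from station import *
from h import *
st(get_obs())
for n in("side","wrist"): blue(camera(n))
E
```

```text
22.92 fix [-37.6  40.6 148.6] yaw 2.325 F fix [-0.1  1.  -0.4] w 0.0941 q [ 0.56  0.16  1.77  0.    1.21 -0.19]
blue 2469 tilt 58.0 at [ 40. 154.] range [[-49.2, 15.0, 111.8], [48.9, 64.6, 192.7]]
blue 6237 tilt 57.7 at [ 47.1 166.2] range [[-50.2, 11.7, 108.0], [46.3, 64.1, 192.6]]
```

Emit:
send_rows(rows=[{"dx": 7.1, "dy": 1.1, "dz": 0.8, "roll": 7, "jaw": -1}, {"dx": 7.2, "dy": 1.05, "dz": 0.8, "roll": 7, "jaw": -1}, {"dx": 7.3, "dy": 0.95, "dz": 0.8, "roll": 7, "jaw": -1}, {"dx": 7.3, "dy": 0.85, "dz": 0.8, "roll": 7, "jaw": -1}, {"dx": 7.4, "dy": 0.75, "dz": 0.8, "roll": 7, "jaw": -1}, {"dx": 7.4, "dy": 0.6, "dz": 0.8, "roll": 7, "jaw": -1}, {"dx": 6.5, "dy": 0.4, "dz": 0.8, "roll": 6, "jaw": -1}, {"dx": 0, "dy": 0, "dz": 0, "roll": 0, "jaw": -1}])

```text
time_s: 23.68
ee_pos: [0.3662, 0.3306, 0.1428]
eef_rot: [-3.142, -0.0, 1.493]
force: [-0.2, 0.5, -0.2]
grip_width: 0.0942
grip_force: 0.2
```

```bash
python3 - <<'E'
from station import *
from h import *
st(get_obs())
for n in("side","wrist"): blue(camera(n))
E
```

```text
23.68 fix [-54.8  87.1 142.8] yaw 1.493 F fix [-0.2  0.5 -0.2] w 0.0942 q [0.66 0.21 1.73 0.   1.21 0.74]
blue 2581 tilt 52.3 at [ 43.8 151.9] range [[-49.9, 14.8, 112.6], [48.3, 72.2, 188.2]]
blue 1712 tilt 52.2 at [ 54.5 167.1] range [[-50.8, 9.9, 107.4], [46.2, 79.5, 207.5]]
```

52°, other finger clear of the plate. Lower along the arc.

Emit:
send_rows(rows=[{"dx": 3.6, "dy": 0, "dz": 3.8, "roll": 0, "jaw": -1}, {"dx": 3.6, "dy": 0, "dz": 3.9, "roll": 0, "jaw": -1}, {"dx": 3.1, "dy": 0, "dz": 4.4, "roll": 0, "jaw": -1}, {"dx": 3.1, "dy": 0, "dz": 4.4, "roll": 0, "jaw": -1}, {"dx": 2.6, "dy": 0, "dz": 4.8, "roll": 0, "jaw": -1}, {"dx": 2.6, "dy": 0, "dz": 4.9, "roll": 0, "jaw": -1}, {"dx": 0, "dy": 0, "dz": 0, "roll": 0, "jaw": -1}])

```text
time_s: 24.37
ee_pos: [0.3673, 0.349, 0.1157]
eef_rot: [-3.141, 0.0, 1.494]
force: [2.1, 3.2, 1.2]
grip_width: 0.0944
grip_force: 1.2
```

```bash
python3 - <<'E'
from station import *
from h import *
st(get_obs())
for n in("side","wrist"): blue(camera(n))
E
```

```text
24.37 fix [-55.1 105.5 115.7] yaw 1.494 F fix [1.8 3.3 1.2] w 0.0944 q [0.69 0.27 1.72 0.   1.15 0.76]
blue 2553 tilt 30.6 at [ 52.5 139.7] range [[-50.4, 13.8, 109.1], [47.9, 91.5, 163.4]]
blue 4275 tilt 31.2 at [ 73.9 152.6] range [[-51.2, 50.8, 138.3], [46.2, 97.8, 186.3]]
```

Emit:
send_rows(rows=[{"dx": 2, "dy": 0, "dz": 5.2, "roll": 0, "jaw": -1}, {"dx": 1.7, "dy": 0, "dz": 5.2, "roll": 0, "jaw": -1}, {"dx": 1.1, "dy": 0, "dz": 5.5, "roll": 0, "jaw": -1}, {"dx": 0.8, "dy": 0, "dz": 5.5, "roll": 0, "jaw": -1}, {"dx": 0, "dy": 0, "dz": 0, "roll": 0, "jaw": -1}])

```text
time_s: 24.88
ee_pos: [0.3684, 0.3558, 0.095]
eef_rot: [3.14, -0.003, 1.494]
force: [2.4, 10.6, 1.8]
grip_width: 0.094
grip_force: 5.6
```

```bash
python3 - <<'E'
from station import *
from h import *
st(get_obs())
for n in("side","wrist"): blue(camera(n))
E
```

```text
24.88 fix [-54.5 112.3  95. ] yaw 1.494 F fix [ 1.6 10.7  1.8] w 0.094 q [0.7  0.3  1.73 0.   1.11 0.77]
blue 2374 tilt 16.9 at [ 56.1 129.8] range [[-50.2, 14.1, 114.7], [47.9, 99.9, 144.1]]
blue 7520 tilt 17.3 at [ 61.5 131. ] range [[-51.1, 9.6, 114.4], [44.4, 103.4, 153.4]]
```

Emit:
send_rows(rows=[{"dx": 0.8, "dy": 0, "dz": 5.6, "roll": 0, "jaw": -1}, {"dx": 0.6, "dy": 0, "dz": 5.7, "roll": 0, "jaw": -1}, {"dx": 0.3, "dy": 0, "dz": 4.1, "roll": 0, "jaw": -1}, {"dx": 0.1, "dy": 0, "dz": 4.2, "roll": 0, "jaw": -1}, {"dx": -0.1, "dy": 0, "dz": 3, "roll": 0, "jaw": -1}, {"dx": -0.2, "dy": 0, "dz": 3, "roll": 0, "jaw": -1}, {"dx": 0, "dy": 0, "dz": 0, "roll": 0, "jaw": -1}])

```text
time_s: 25.57
ee_pos: [0.3688, 0.3583, 0.0699]
eef_rot: [3.139, -0.005, 1.495]
force: [4.1, 19.0, -0.8]
grip_width: 0.0938
grip_force: 9.7
```

```bash
python3 - <<'E'
from station import *
from h import *
st(get_obs())
for n in("side","wrist"): blue(camera(n))
E
```

```text
25.57 fix [-54.3 114.9  69.9] yaw 1.495 F fix [ 2.6 19.3 -0.8] w 0.0938 q [0.7  0.34 1.74 0.   1.05 0.77]
blue 2052 tilt 1.7 at [ 57.6 117.8] range [[-50.3, 13.8, 113.6], [48.2, 103.6, 121.7]]
blue 9470 tilt 1.9 at [ 68.8 117.1] range [[-51.0, 29.4, 114.8], [42.3, 105.6, 119.7]]
```

Emit:
send_rows(rows=[{"dx": -0.4, "dy": 0, "dz": 1.5, "roll": 0, "jaw": -1}, {"dx": -0.3, "dy": 0, "dz": 1.5, "roll": 0, "jaw": -1}, {"dx": 0, "dy": 0, "dz": 1.5, "roll": 0, "jaw": -1}, {"dx": 0, "dy": 0, "dz": 1, "roll": 0, "jaw": -1}, {"dx": 0, "dy": 0, "dz": 0, "roll": 0, "jaw": -1}])

```text
time_s: 26.08
ee_pos: [0.3693, 0.3583, 0.0659]
eef_rot: [3.137, -0.007, 1.495]
force: [0.8, 20.6, 7.8]
grip_width: 0.0941
grip_force: 10.2
```

```bash
python3 - <<'E'
from station import *
from h import *
st(get_obs())
for n in("side","wrist"):
    c=camera(n); blue(c); W=fix(world(c))
    for x in(-40,0,40): m=(abs(W[...,0]-x)<3)&(W[...,1]>4)&(W[...,1]<118)&(W[...,2]>113.5)&(W[...,2]<121); q=W[m]; print(x,len(q),np.percentile(q[:,1],[1,99]).round(1),np.polyfit(q[:,1],q[:,2],1).round(3))
E
```

```text
26.08 fix [-53.8 115.   65.9] yaw 1.495 F fix [-0.8 20.6  7.8] w 0.0941 q [0.7  0.35 1.75 0.   1.04 0.77]
blue 2000 tilt 0.0 at [ 57.9 116.4] range [[-50.2, 13.7, 113.0], [48.0, 103.4, 119.6]]
-40 116 [ 10.9 105.9] [-6.00000e-03  1.16761e+02]
0 110 [ 14.4 108.2] [5.00000e-03 1.16316e+02]
40 114 [ 10.6 104.2] [-2.00000e-03  1.16497e+02]
blue 9460 tilt 0.0 at [ 70.4 115.2] range [[-50.8, 33.1, 113.6], [41.6, 105.7, 116.8]]
-40 789 [ 34.4 105.7] [-2.00000e-03  1.15341e+02]
0 467 [33.2 94.9] [-2.00000e-03  1.15284e+02]
40 266 [ 81.9 106. ] [-1.00000e-03  1.15196e+02]
```

Flat. Release the push, rise, and check it against the rail.

Emit:
send_rows(rows=[{"dx": 3, "dy": 0, "dz": 0, "roll": 0, "jaw": -1}, {"dx": 8, "dy": 0, "dz": 0, "roll": 0, "jaw": -1}, {"dx": 12, "dy": 0, "dz": -20, "roll": 0, "jaw": -1}, {"dx": 12, "dy": 0, "dz": -40, "roll": 0, "jaw": -1}, {"dx": 0, "dy": 0, "dz": -40, "roll": 0, "jaw": -1}, {"dx": 0, "dy": 0, "dz": -20, "roll": 0, "jaw": -1}, {"dx": 0, "dy": 0, "dz": 0, "roll": 0, "jaw": -1}])

```text
time_s: 26.77
ee_pos: [0.3718, 0.3912, 0.1884]
eef_rot: [3.137, -0.004, 1.493]
force: [0.5, -0.6, 0.4]
grip_width: 0.0941
grip_force: 0.0
```

```bash
python3 - <<'E'
from station import *
from h import *
st(get_obs())
for n in("side","wrist"):
    c=camera(n); np.savez(n+"9.npz",**c); blue(c); W=fix(world(c)); h=cv2.cvtColor(c["frame"],cv2.COLOR_RGB2HSV)
    m=(h[...,0]>100)&(h[...,0]<128)&(h[...,1]>90)&(abs(W[...,0])<60)&(W[...,1]>0)&(W[...,1]<125)&(abs(W[...,2]-116)<6)
    q=W[m]; print(cv2.minAreaRect(q[:,:2].astype(np.float32)))
    for x in(-40,-20,0,20,40): s=q[abs(q[:,0]-x)<3]; print(x,np.percentile(s[:,1],[.5,99.5]).round(1) if len(s)>20 else len(s))
    for y in(20,55,90): s=q[abs(q[:,1]-y)<3]; print("y",y,np.percentile(s[:,0],[.5,99.5]).round(1) if len(s)>20 else len(s))
c=np.load("side9.npz");f=c["frame"][140:270,250:400,::-1];cv2.imwrite("pics/f1.png",cv2.resize(f,None,fx=4,fy=4,interpolation=cv2.INTER_CUBIC))
E
```

```text
26.77 fix [-53.9 148.  188.4] yaw 1.493 F fix [ 0.6 -0.6  0.4] w 0.0941 q [ 0.74  0.27  1.55 -0.    1.32  0.82]
blue 2016 tilt -0.1 at [ 58.1 116.4] range [[-50.2, 14.1, 113.0], [48.0, 104.7, 119.8]]
((-1.5547943115234375, 58.754276275634766), (101.11144256591797, 97.3448486328125), 0.12187226861715317)
-40 [ 15.4 106.6]
-20 [ 11.8 105. ]
0 [ 14.7 104.1]
20 [ 12.7 104.6]
40 [ 14.  104.6]
y 20 [-49.   48.9]
y 55 [-50.7  48.9]
y 90 [-49.3  47.1]
blue 7181 tilt -0.1 at [ 63.  115.2] range [[-51.0, 24.4, 113.3], [43.4, 104.8, 116.6]]
((-1.1810073852539062, 64.20104217529297), (99.61849212646484, 83.1970443725586), 0.24859991669654846)
-40 [ 24.4 104.9]
-20 [ 24.  104.9]
0 [ 24.3 105.2]
20 [23.4 88.8]
40 [24.  51.5]
y 20 2
y 55 [-50.9  36.4]
y 90 [-51.1  17.8]
```

View pics/f1.png

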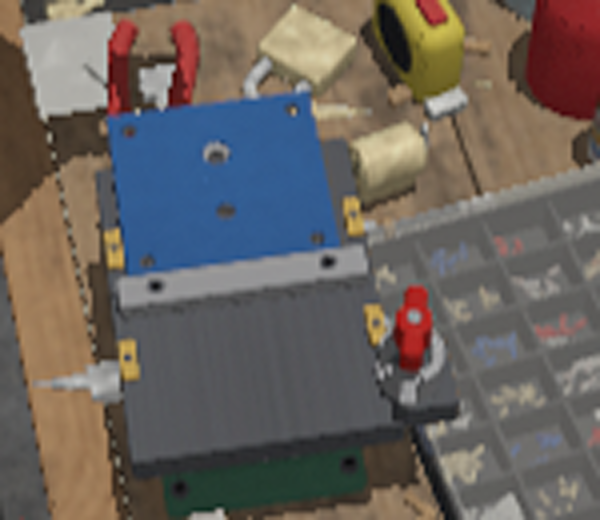

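The picture shows the plate blue face up on the left seat, flush along the rail (edge at about (150,272)–(340,247)), clamp still parked at (413,325), loose items in place. One last rail-gap number, then hand in.

```bash
python3 - <<'E'
from h import *
for n in("wrist9","side9"):
    c=dict(np.load(n+".npz"));W=fix(world(c));h=cv2.cvtColor(c["frame"],cv2.COLOR_RGB2HSV)
    m=(abs(W[...,2]-122)<2)&(abs(W[...,0])<55)&(abs(W[...,1])<15); q=W[m]; print(n,"rail y",np.percentile(q[:,1],[1,99]).round(1),cv2.minAreaRect(q[:,:2].astype(np.float32))[:2])
    q=W[(abs(W[...,2]-109.5)<2.5)&(abs(W[...,0])<45)&(W[...,1]>4)&(W[...,1]<20)]; print("seat pixels seen between rail and plate:",len(q))
E
```

```text
Traceback (most recent call last):
IndexError: index -1 is out of bounds for axis 0 with size 0
```

Emit:
send_rows(rows=[{"dx": -40, "dy": 0, "dz": -15, "roll": 0, "jaw": -1}, {"dx": -40, "dy": 0, "dz": -15, "roll": 0, "jaw": -1}, {"dx": -40, "dy": 0, "dz": 0, "roll": 0, "jaw": -1}, {"dx": -20, "dy": 0, "dz": 0, "roll": 0, "jaw": -1}, {"dx": 0, "dy": 0, "dz": 0, "roll": 0, "jaw": -1}, {"dx": 0, "dy": 0, "dz": 0, "roll": 0, "jaw": -1}])

```text
time_s: 27.37
ee_pos: [0.3597, 0.2515, 0.2123]
eef_rot: [-3.14, 0.001, 1.491]
force: [0.9, 0.9, 0.1]
grip_width: 0.094
grip_force: 0.0
```

```bash
python3 - <<'E'
from station import *
from h import *
st(get_obs())
c=camera("wrist");W=fix(world(c));h=cv2.cvtColor(c["frame"],cv2.COLOR_RGB2HSV)
b=(h[...,0]>100)&(h[...,0]<128)&(h[...,1]>90)&(abs(W[...,2]-115.5)<4)
for x in(-40,-20,0,20,40):
    s=abs(W[...,0]-x)<3; q=W[s&b&(W[...,1]>0)&(W[...,1]<120)]; r=W[s&(abs(W[...,2]-121.5)<2.5)&(abs(W[...,1])<15)]
    print(x,"plate",len(q),np.percentile(q[:,1],[.5,99.5]).round(1) if len(q)>10 else '',"rail",np.percentile(r[:,1],[1,99]).round(1) if len(r)>10 else len(r))
E
```

```text
27.37 fix [-55.1   7.8 212.3] yaw 1.491 F fix [0.8 1.  0.1] w 0.094 q [ 0.53  0.02  1.77 -0.    1.35  0.61]
-40 plate 676 [  9.5 103.8] rail [-5.8  8.8]
-20 plate 763 [ 10.4 104.6] rail [-5.6  8.8]
0 plate 603 [ 10.1 104.8] rail [-5.8  8.7]
20 plate 767 [  9.5 104.1] rail [-6.1  8.9]
40 plate 690 [  9.2 104.5] rail [-5.9  8.8]
```

```bash
python3 -c "
from station import *
print(hand_in())"
```

```text
the job is handed in; nothing more can be done
None
```

The plate is turned over onto the left seat, blue face up and flat, with its datum edge against the rail to within the ~1 mm the camera can resolve. The clamp is parked and the loose items looked undisturbed; the job was handed in at about 27 s, with no verdict returned.

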